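# Stack the piezo rings and clamp them to the first click

## Robot

A 6-joint arm with a two-finger parallel gripper is mounted at the origin on the work surface. World frame = base frame: x ahead of the robot, y to its left, z up, the work surface at z = 0. Lengths are in m, angles in rad, forces in N, time in s.
With the tool pointing down it reaches from about 0.3 to 0.775 m from the base axis. Payload 14.6 kg.
Tool frame: the origin (TCP) lies on the front face of the gripper's body, between the roots of the fingers; the fingertips stand 97 mm ahead of it and the grasp point (between the pads) lies 78 mm ahead of it; z points along the fingers, y is the direction in which the jaws open and shut (so a half turn about z gives the same grasp; the last joint's range is limited). The gripper opens to 94 mm and grips with 3 to 60 N. Pads are 16 mm wide; open, the fingers measure 119 mm over their backs; the gripper's body (75 mm by 177 mm) begins 78 mm behind the grasp point.
Start: joints at [1.126, 0.3, 1.521, -0, 1.321, -0.067], TCP at [0.203, 0.511, 0.303] pointing down, gripper open.
Joint ranges: [-3.03, 3.03], [-0.79, 2.21], [0.23, 2.52], [-1.04, 4.18], [0, 3.07], [-2.55, 2.55]. Speed limits (rad/s): [2.22, 2.22, 2.57, 3.14, 3.14, 3.14].

## Interface

Orientations are given as [roll, pitch, yaw] about the fixed x, y, z axes, in that order (R = Rz(yaw) Ry(pitch) Rx(roll)).
In Python, from station import ctrl gives the robot as it stands. The module is installed in compiled form; this text tells all that it offers.
- The arm moves only by the shell command python3 -m pendant 'ROWS' [FORCE]. ROWS is JSON, a list of rows, each an object of numbers: "rx", "ry", "rz": the turn, a rotation vector about the tool's x, y, z each as a share of 4 degrees, from -1 to 1; "tx", "ty", "tz": the shift along the tool's x, y, z each as a share of 0.04 m, from -1 to 1; "grip": the gripper command: -1 is fully open, 1 is shut, values between are in proportion. A call has 1 to 8 rows; each row shifts and turns the pose as measured when the row begins, along the tool's axes as they then stand; what a row does not reach is not made up. A row lasts 1/12 s, in which the tool goes at most 41.7 mm and 7.16 degrees, less where a joint would pass 70% of its speed; a pose out of reach is approached as far as the arm can. A call with a number of a shift or a turn outside -1 to 1 is refused whole. A call with a gripper value outside its range is refused whole. The fingers move at their own pace and stop on an object; FORCE is the grip in N (left out, the last holds). Time passes only in rows, so rows that do not move let the fingers close. It gives the time, the measured TCP pose, the force and the opening at its end, in the units of the state.
- ctrl.get_obs(): the state, without advancing time (a new reading comes with each control period).
- ctrl.camera(name): name is "scene" or "top" or "wrist"; returns a dict with "pixels" (420x560x3 uint8, blue, green, red), "fx", "fy", "cx", "cy" (pixels), "world_from_camera" (4x4, takes a point from camera to world coordinates). Camera axes: x right, y up, looking along -z (the intrinsics and any distortion apply to the point x, -y, -z); pixel columns grow to the right and rows downward; lengths in m; the calibration is good to about 2 mm. A picture is of the moment at which its call begins. There is no depth.
- ctrl.hand_in(): hands the job in, once; it reports no verdict.
The state is a dict: "time_s": time; "qpos": joint angles; "joint_vel": joint speeds; "tau": joint torques, N m; "ee_pos": TCP position; "eef_rot": TCP orientation; "force": force on the tool from outside, world axes, zero at the start; "moment": the same for the moment, N m; "grip_width": finger opening in m.
Only numpy, scipy, OpenCV 4.12 (cv2) and the standard library are available. Lean on these libraries where they do the work, as an engineer would, in place of code of your own. Each camera call takes 0.05 s, during which the arm holds its last target.

## Task

Finish the piezo stack in the clamp: drop the brass ring into the clear sleeve onto the ceramic ring that is already there, then the second ceramic ring on top of it, so that all three lie flat in one column; ceramic is brittle, so do not let that ring fall more than about two centimetres. Then swing the clamp arm over the column up to its stop, and turn the knob clockwise until its torque limiter clicks: stop at the first click (a second one overloads the ceramic) and let go. Leave the multimeter, the screwdriver and the jar where they are.

Things in the scene. Friction and masses are not known exactly. Their poses are not given: they have to be found in the camera images.
- clamp: Bench clamp, fixed to the bench: aluminium base plate (top 15 mm above the bench) with a clear round sleeve and a dark pillar. Origin: on the bench, under the sleeve's axis; z up. The plate reaches x = -50 to +50 mm and y = -55 to +155 mm of this frame; the pillar that carries the swing arm stands at x = 0, y = +100 mm. The clamp may stand turned by up to 0.35 rad.
- sleeve_mouth (a point): Centre of the sleeve's open top, 40 mm above the bench. Clear tube, bore 43.4 mm, 25 mm deep (floor 15 mm above the bench), flared to 49 mm over its last 4 mm, 60 mm across outside. The base ring's top is 15 mm below the lip; after the brass ring the column ends 5 mm below the lip; when complete it stands 5 mm above the lip.
- base_ring: Cream ceramic ring with silvered faces lying at the bottom of the sleeve, 40 mm outside, 16 mm hole, 10 mm thick, 80 g. Origin at its centre, z along its axis. It stays there.
- brass_ring: Plain yellow brass ring, 40 mm outside, 16 mm hole, 10 mm thick, 85 g, lying flat on the cork plate at the start. Origin at its centre, z along its axis; either face may be up.
- top_ring: The second cream ceramic ring with silvered faces, 40 mm outside, 16 mm hole, 10 mm thick, 80 g, lying flat on the cork plate at the start, about 76 mm from the brass ring (either may be the one nearer the clamp). Origin at its centre, z along its axis; either face may be up.
- cork_plate: Fixed cork plate, 90 mm (x) by 160 mm (y), 8 mm thick, on which the two loose rings lie side by side along its y. Origin: centre of its underside, on the bench.
- swing_arm (a joint): Angle of the teal swing arm about its upright pivot (rad). 0: at its stop, pointing from the pivot along the clamp's -y, spindle over the sleeve. Grows counter-clockwise seen from above; starts 1.5 to 2.2 open. It stays where it is left; pushing it takes about 4 N at 48 mm from the pivot. Tightening the knob presses it against its stop.
- pivot (a point): On the arm's pivot axis, 64 mm above the bench (the arm's underside), 100 mm from the sleeve's axis along the clamp's +y.
- bar_mid (a point): In the middle of the arm's bar, 48 mm from the pivot axis, 72 mm above the bench. Bar 26 mm wide, 64 to 80 mm above the bench; round boss of radius 22 mm (85 mm high) at the pivot, spindle and knob at the other end. Axes turn with the arm: y points from spindle to pivot; pushing on its +x side closes it.
- spindle: Steel spindle under the arm's end with a round foot 30 mm across. It does not turn; the knob moves it down 20 mm per turn. At the start the foot is 48 mm above the bench, so it clears a complete column by 3 mm. Origin: on its axis, 16 mm above the foot's underside.
- knob_grip (a point): On the axis of the dark fluted round knob on the arm's end, 102 mm above the bench, 100 mm from the pivot. Knob 39 mm across, 86 to 116 mm above the bench, height fixed, white pointer line on top; right under it an aluminium collar, 56 mm across, with 12 marks (one red). Clockwise from above tightens. It may be let go and taken again before the click; the screw holds by itself.
- knob (a joint): Slip of the knob on its collar (rad), clockwise positive. Tightening: both turn together at 0.25 N m for about 1 rad until the foot meets a complete column, stiffen over 0.3 rad, and at 0.36 N m the clutch clicks: torque suddenly falls off and the pointer jumps one mark. Under 0.2: not yet; past 0.26: clicked, rests near 0.52; past 0.75: second click, too far. No slip the other way.
- multimeter: Dark grey handheld meter lying face up, 150 by 75 by 34 mm. Origin: centre of its underside. Not to be moved.
- screwdriver: Green-handled screwdriver lying on the bench, 170 mm long. Origin: under its middle. Not to be moved.
- jar: Amber jar with a white lid, 56 mm across, 62 mm high. Origin: centre of its underside. Not to be moved.
Not all that is in view belongs to the job. Several things have the shape of the clamp; the one meant has the colours described above.

How it is judged:
By the outcome, as a careful person would: the job done as asked, in the order asked, and still so for the second after the job is handed in, with the robot touching nothing.
It also fails if it takes over 72 s, if anything falls off the work surface, if the arm or the gripper's body presses on something with over 40 N, if the wrist force passes 120 N, or if a joint passes its speed limit or range.

## Working session

There is one attempt and no reset: what is moved stays moved. The work goes in short steps, Python scripts to look and compute and a shell command to move; the robot and the scene stay as the last step left them, time stands still between calls to the robot, and variables do not carry over. Pictures are saved under pics/ and viewed, and the job is handed in when it is done.

```bash
mkdir -p pics; ls; python3 - <<'E'
from station import ctrl
import cv2,numpy as np
for n in ("scene","top","wrist"):
    c=ctrl.camera(n); cv2.imwrite(f"pics/{n}0.png",c["pixels"]); print(n,c["fx"],c["fy"],c["cx"],c["cy"],[k for k in c]); print(np.round(c["world_from_camera"],3).tolist())
o=ctrl.get_obs(); print(o)
E
```

```text
pics
scene 483.7800869223892 483.7800869223892 279.50540599478217 205.20168557288457 ['pixels', 'fx', 'fy', 'cx', 'cy', 'world_from_camera']
[[0.363, -0.754, 0.547, 1.299], [0.932, 0.288, -0.221, -0.47], [0.009, 0.59, 0.807, 1.167], [0.0, 0.0, 0.0, 1.0]]
top 427.66291951502086 427.66291951502086 277.6242849409946 213.6687477997919 ['pixels', 'fx', 'fy', 'cx', 'cy', 'world_from_camera']
[[0.042, 0.979, -0.201, 0.362], [-0.999, 0.043, -0.002, -0.174], [0.006, 0.2, 0.98, 1.192], [0.0, 0.0, 0.0, 1.0]]
wrist 317.50407654103685 317.50407654103685 274.9001041730157 207.44066309391278 ['pixels', 'fx', 'fy', 'cx', 'cy', 'world_from_camera']
[[0.369, -0.893, -0.256, 0.128], [0.929, 0.354, 0.103, 0.541], [-0.001, -0.276, 0.961, 0.384], [0.0, 0.0, 0.0, 1.0]]
{'time_s': 0.15, 'qpos': array([ 1.12640045e+00,  3.00354353e-01,  1.52142436e+00, -1.22167425e-05,
        1.32067690e+00, -6.65588905e-02]), 'joint_vel': array([ 0.00143928, -0.00282435, -0.00057769, -0.00124354, -0.00365637,
       -0.00043218]), 'tau': array([-4.85278470e-04, -5.31964266e+01, -3.52817559e+01,  7.07942317e-02,
        2.36344157e-02, -5.88376110e-05]), 'ee_pos': array([0.20283912, 0.51111659, 0.30221663]), 'eef_rot': array([-3.14073082e+00, -4.55871302e-05,  2.76375868e+00]), 'force': array([-0.14943992,  1.04425437, -0.51587652]), 'moment': array([-0.01013854,  0.03870424, -0.05337394]), 'grip_width': 0.09373516443595034}
```

View pics/scene0.png

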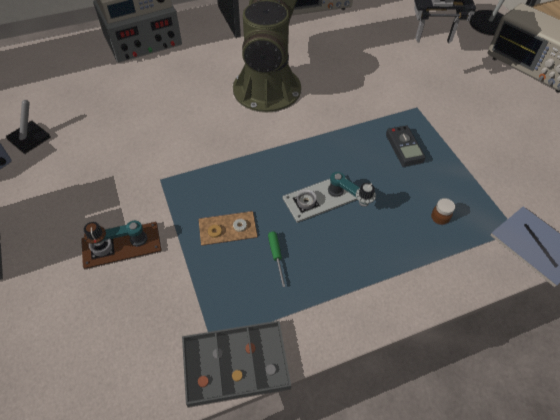

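View pics/top0.png

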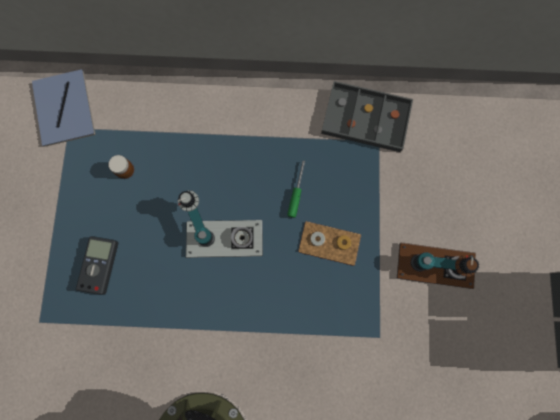

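View pics/wrist0.png

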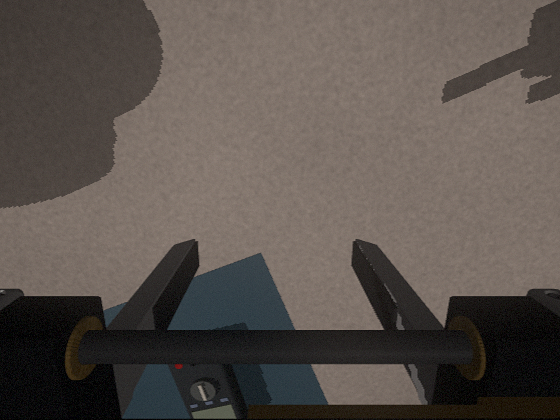

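Scene: aluminium clamp at scene (325,200) / top (225,238) with teal arm open. A look-alike on a brown wood base is at top (437,266). The cork has brass at top (344,243) and ceramic at (317,239); distractor discs are in the tray at top (345–400,95–130). I choose the aluminium clamp and the rings on the cork, and check with close crops.

```bash
cat > h.py <<'E'
from station import ctrl
import cv2,numpy as np
def cam(n): return ctrl.camera(n)
def ray(c,u,v):
    T=np.array(c["world_from_camera"]); d=T[:3,:3]@np.array([(u-c["cx"])/c["fx"],-(v-c["cy"])/c["fy"],-1.0]); return T[:3,3],d
def onz(c,u,v,z):
    o,d=ray(c,u,v); return o+d*(z-o[2])/d[2]
def proj(c,p):
    T=np.array(c["world_from_camera"]); q=T[:3,:3].T@(np.array(p)-T[:3,3]); return np.array([c["cx"]+c["fx"]*q[0]/-q[2], c["cy"]-c["fy"]*q[1]/-q[2]])
def crop(c,x0,y0,x1,y1,s,name):
    cv2.imwrite("pics/"+name,cv2.resize(c["pixels"][y0:y1,x0:x1],None,fx=s,fy=s,interpolation=cv2.INTER_CUBIC))
E
python3 - <<'E'
from h import *
c=cam("top"); crop(c,170,180,370,280,4,"t1.png")
c=cam("scene"); crop(c,190,160,390,260,4,"s1.png")
E
```

```text
(no output)
```

View pics/t1.png

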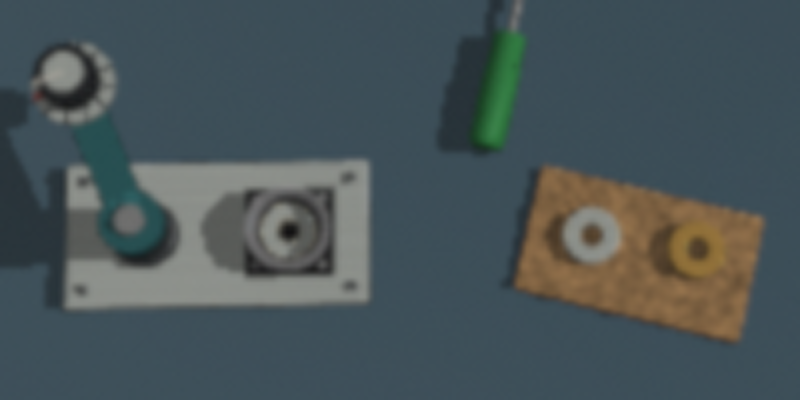

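View pics/s1.png

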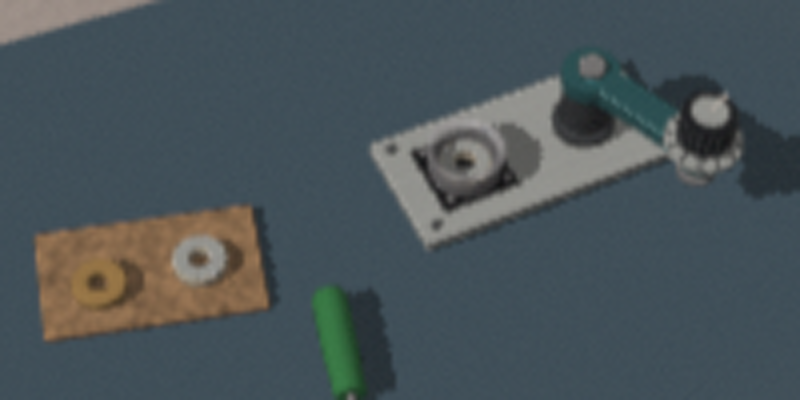

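Crops confirm it: silver plate, teal arm, knob at top (187,199), sleeve at (242,237), ceramic at (317.5,239) and brass at (344,242). Now for measurements.

```bash
cat > m.py <<'E'
from h import *
def big(m,roi):
    x0,y0,x1,y1=roi; k=np.zeros_like(m); k[y0:y1,x0:x1]=m[y0:y1,x0:x1]
    n,l,s,ce=cv2.connectedComponentsWithStats(k); i=1+np.argmax(s[1:,4]); return (l==i).astype(np.uint8),s[i]
R={"top":dict(plate=(178,210,268,262),cork=(295,215,368,270),brass=(330,230,360,255),cer=(305,225,331,252)),
"scene":dict(plate=(278,170,362,225),cork=(190,205,262,250),brass=(200,218,227,240),cer=(228,212,252,236))}
for n in R:
    c=cam(n); hsv=cv2.cvtColor(c["pixels"],cv2.COLOR_BGR2HSV); H,S,V=[hsv[...,i] for i in range(3)]
    bench=((H>95)&(H<115)&(S>60)).astype(np.uint8)
    cork=(((H<25)&(S>70))).astype(np.uint8)
    cer=((S<60)&(V>110)).astype(np.uint8)
    br=((H>18)&(H<30)&(S>130)).astype(np.uint8)
    pl=((S<50)&(V>90)).astype(np.uint8)
    for nm,m,z in (("plate",pl,.015),("cork",cork|0,.008),("brass",br,.018),("cer",cer,.018)):
        k,s=big(m,R[n][nm]); cs,_=cv2.findContours(k,cv2.RETR_EXTERNAL,cv2.CHAIN_APPROX_NONE); ct=max(cs,key=len)
        w=np.array([onz(c,u,v,z)[:2] for u,v in ct[:,0]])
        hull=cv2.convexHull((w*1e3).astype(np.float32))
        r=cv2.minAreaRect(hull)
        print(n,nm,"px",s.tolist(),"rect mm",np.round(r[0],1),np.round(r[1],1),round(r[2],1))
        if nm in("brass","cer"):
            (ex,ey),ax,a=cv2.fitEllipse(hull); print("   ell",round(ex,1),round(ey,1),np.round(ax,1))
E
python3 m.py
```

```text
top plate px [186, 219, 77, 39, 1985] rect mm [527.9 -26.1] [103.9 210.8] 3.6
top cork px [299, 222, 62, 43, 1648] rect mm [ 527.9 -318.5] [160.   89.2] 78.8
top brass px [337, 236, 14, 13, 109] rect mm [ 530.6 -356.8] [33.4 35.8] 2.5
   ell 530.3 -356.8 [34.4 37.2]
top cer px [311, 232, 14, 14, 133] rect mm [ 537.3 -284.6] [36.3 36.2] 2.5
   ell 537.8 -284.4 [37.4 37.7]
scene plate px [282, 178, 80, 45, 1380] rect mm [536.  -22.3] [235.2 122.2] 87.6
scene cork px [199, 212, 58, 33, 1317] rect mm [ 534.1 -320.5] [159.2  90.3] 78.7Traceback (most recent call last):
  File "m.py", line 15, in <module>
    k,s=big(m,R[n][nm]); cs,_=cv2.findContours(k,cv2.RETR_EXTERNAL,cv2.CHAIN_APPROX_NONE); ct=max(cs,key=len)
        ~~~^^^^^^^^^^^^
  File "m.py", line 4, in big
    n,l,s,ce=cv2.connectedComponentsWithStats(k); i=1+np.argmax(s[1:,4]); return (l==i).astype(np.uint8),s[i]
                                                      ~~~~~~~~~^^^^^^^^^
    return _wrapfunc(a, 'argmax', axis=axis, out=out, **kwds)
    return bound(*args, **kwds)
ValueError: attempt to get argmax of an empty sequence
```

```bash
cat > go.py <<'E'
import sys
from h import *
# usage: go.py x y z yawdeg  -> remaining shift in tool axes (units of 40 mm) and turn (units of 4 deg)
from scipy.spatial.transform import Rotation as Ro
o=ctrl.get_obs(); p=np.array(o["ee_pos"]); R=Ro.from_euler("xyz",o["eef_rot"])
g=np.array([float(a) for a in sys.argv[1:4]])
t=R.inv().apply(g-p)
out="t/40mm "+str(np.round(t/.04,2))
if len(sys.argv)>4:
    G=Ro.from_euler("xyz",[np.pi,0,np.deg2rad(float(sys.argv[4]))]); out+=" r/4deg "+str(np.round(np.rad2deg((R.inv()*G).as_rotvec())/4,2))
print("t",round(o["time_s"],2),"pos",np.round(p,4),"yaw",round(np.rad2deg(o["eef_rot"][2]),1),"F",np.round(o["force"],1),"w",round(o["grip_width"]*1e3,1),out,"q",np.round(o["qpos"],2))
E
for i in 1 2; do python3 -m pendant '[{"rz":1},{"rz":1},{"rz":1},{"rz":1},{"rz":1},{"rz":1},{"rz":1},{"rz":1}]' ; done; python3 go.py 0.53 -0.32 0.3 90
```

```text
t 0.35 pos [0.2029 0.5112 0.3025] yaw 158.4 F [ 0.7 -0.  -1.6] w 94.3 t/40mm [-15.27 -16.3    0.07] r/4deg [-0.    0.   17.09] q [ 1.13  0.3   1.52 -0.    1.32 -0.07]$[0]: bad value
$[0]: bad value
```

```bash
python3 -m pendant '[{"rx":0,"ry":0,"rz":1,"tx":0,"ty":0,"tz":0,"grip":-1},{"rx":0,"ry":0,"rz":1,"tx":0,"ty":0,"tz":0,"grip":-1}]'
```

```text
time_s: 0.52
ee_pos: [0.2029, 0.5111, 0.3024]
eef_rot: [-3.141, 0.0, 2.622]
force: [-0.3, -0.1, -0.2]
grip_width: 0.0942
```

```bash
python3 -m pendant '[{"rz":1,"tx":0,"ty":0,"grip":-1}]';python3 -m pendant '[{"rz":1.0,"grip":-1.0}]'; python3 go.py 0.53 -0.32 0.3 90
```

```text
t 0.52 pos [0.2029 0.5111 0.3024] yaw 150.2 F [-0.3 -0.1 -0.2] w 94.2 t/40mm [-17.41 -13.98   0.07] r/4deg [-1.000e-02  0.000e+00  1.506e+01] q [ 1.13  0.3   1.52 -0.    1.32  0.07]$[0]: bad value
$[0]: bad value
```

```bash
python3 -m pendant '[{"rx":0,"ry":0,"rz":1,"tx":-0.8,"ty":-0.6,"tz":0,"grip":-1},{"rx":0,"ry":0,"rz":1,"tx":-0.8,"ty":-0.5,"tz":0,"grip":-1},{"rx":0,"ry":0,"rz":1,"tx":-0.85,"ty":-0.5,"tz":0,"grip":-1},{"rx":0,"ry":0,"rz":1,"tx":-0.85,"ty":-0.4,"tz":0,"grip":-1},{"rx":0,"ry":0,"rz":1,"tx":-0.9,"ty":-0.3,"tz":0,"grip":-1},{"rx":0,"ry":0,"rz":1,"tx":-0.9,"ty":-0.2,"tz":0,"grip":-1},{"rx":0,"ry":0,"rz":1,"tx":-0.9,"ty":-0.2,"tz":0,"grip":-1},{"rx":0,"ry":0,"rz":1,"tx":-0.9,"ty":-0.1,"tz":0,"grip":-1}]'; python3 go.py 0.53 -0.32 0.3 90
```

```text
time_s: 1.18
ee_pos: [0.3254, 0.227, 0.3009]
eef_rot: [-3.141, 0.001, 2.045]
force: [1.1, 0.3, -0.2]
grip_width: 0.0938
t 1.18 pos [0.3254 0.227  0.3009] yaw 117.1 F [ 1.1  0.3 -0.2] w 93.8 t/40mm [-14.5   -1.69   0.03] r/4deg [-0.01  0.01  6.79] q [ 0.52 -0.05  1.92 -0.    1.27  0.04]
```

```bash
python3 -m pendant '[{"rx":0,"ry":0,"rz":1,"tx":-1,"ty":-0.1,"tz":0,"grip":-1},{"rx":0,"ry":0,"rz":1,"tx":-1,"ty":0,"tz":0,"grip":-1},{"rx":0,"ry":0,"rz":1,"tx":-1,"ty":0.1,"tz":0,"grip":-1},{"rx":0,"ry":0,"rz":1,"tx":-1,"ty":0.2,"tz":0,"grip":-1},{"rx":0,"ry":0,"rz":1,"tx":-1,"ty":0.3,"tz":0,"grip":-1},{"rx":0,"ry":0,"rz":1,"tx":-0.9,"ty":0.4,"tz":0,"grip":-1},{"rx":0,"ry":0,"rz":1,"tx":-0.9,"ty":0.4,"tz":0,"grip":-1},{"rx":0,"ry":0,"rz":1,"tx":-0.9,"ty":0.5,"tz":0,"grip":-1}]'; python3 go.py 0.53 -0.32 0.3 84
```

```text
time_s: 1.85
ee_pos: [0.4645, -0.0755, 0.3035]
eef_rot: [3.136, -0.001, 1.458]
force: [1.0, 0.4, 0.3]
grip_width: 0.0937
t 1.85 pos [ 0.4645 -0.0755  0.3035] yaw 83.5 F [1.  0.4 0.3] w 93.7 t/40mm [-5.89  2.32  0.1 ] r/4deg [ 0.09 -0.01 -0.12] q [-0.24  0.12  1.74  0.    1.28 -0.13]
```

```bash
python3 - <<'E'
from h import *
c=cam("wrist"); cv2.imwrite("pics/w1.png",c["pixels"]); print(np.round(c["world_from_camera"],3).tolist())
E
```

```text
[[0.994, 0.11, 0.026, 0.473], [-0.113, 0.955, 0.275, 0.005], [0.006, -0.276, 0.961, 0.386], [0.0, 0.0, 0.0, 1.0]]
```

View pics/w1.png

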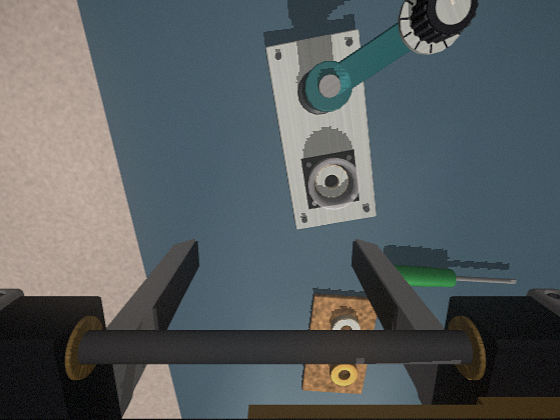

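The wrist view shows the whole clamp: plate corners about (297,229),(376,216),(265,36),(356,22), sleeve mouth at (332,181), pivot boss at (329,86), knob top at (455,8). The rings are at (346,330) and (344,375).

```bash
python3 - <<'E'
from h import *
c=cam("wrist"); crop(c,250,0,400,240,2.5,"w1c.png")
hsv=cv2.cvtColor(c["pixels"],cv2.COLOR_BGR2HSV); H,S,V=[hsv[...,i] for i in range(3)]
m=((S<45)&(V>70)).astype(np.uint8)*255; m[235:]=0; m[:,:262]=0; m[:,380:]=0
# sleeve/plates
cs,_=cv2.findContours(m,cv2.RETR_EXTERNAL,cv2.CHAIN_APPROX_NONE); ct=max(cs,key=cv2.contourArea)[:,0]
w=np.array([onz(c,u,v,.015)[:2] for u,v in ct])*1e3
r=cv2.minAreaRect(cv2.convexHull(w.astype(np.float32))); print("plate",r)
for nm,(u,v),z in (("sleeve",(332,181),.040),("boss",(329,86),.085),("knobtop",(455,8),.116)):
    print(nm,np.round(onz(c,u,v,z)*1e3,1))
E
```

```text
plate ((528.7864990234375, -24.470672607421875), (100.2662124633789, 209.21249389648438), 3.5887629985809326)
sleeve [532.1 -76.3  40. ]
boss [528.3  19.6  85. ]
knobtop [620.7  60.9 116. ]
```

View pics/w1c.png

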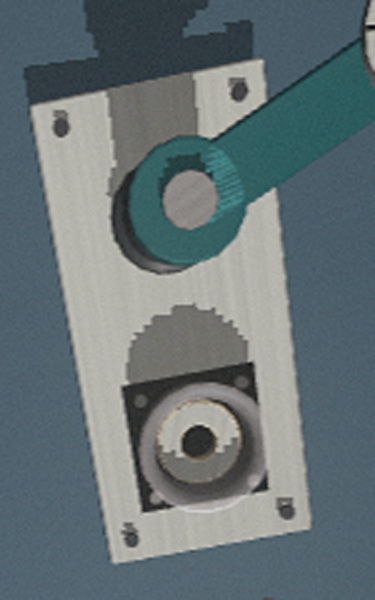

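```bash
python3 -m pendant '[{"rx":0,"ry":0,"rz":0,"tx":-0.7,"ty":0.5,"tz":0,"grip":-1},{"rx":0,"ry":0,"rz":0,"tx":-0.9,"ty":0.5,"tz":0,"grip":-1},{"rx":0,"ry":0,"rz":0,"tx":-0.9,"ty":0.5,"tz":0,"grip":-1},{"rx":0,"ry":0,"rz":0,"tx":-0.8,"ty":0.4,"tz":0,"grip":-1},{"rx":0,"ry":0,"rz":0,"tx":0,"ty":0,"tz":0,"grip":-1}]'; python3 - <<'E'
from h import *
c=cam("wrist"); cv2.imwrite("pics/w2.png",c["pixels"]); print(np.round(c["world_from_camera"],3).tolist())
E
python3 go.py .53 -.357 .2 84
```

```text
time_s: 2.37
ee_pos: [0.527, -0.2221, 0.3028]
eef_rot: [3.137, -0.001, 1.458]
force: [-0.6, -0.1, -0.6]
grip_width: 0.0941
[[0.994, 0.11, 0.027, 0.536], [-0.113, 0.955, 0.274, -0.142], [0.005, -0.276, 0.961, 0.385], [0.0, 0.0, 0.0, 1.0]]
t 2.42 pos [ 0.5265 -0.2199  0.3027] yaw 83.5 F [-0.7 -0.3 -0.8] w 94.1 t/40mm [-3.4   0.46  2.56] r/4deg [ 0.06 -0.02 -0.12] q [-0.46  0.34  1.46  0.    1.33 -0.35]
```

View pics/w2.png

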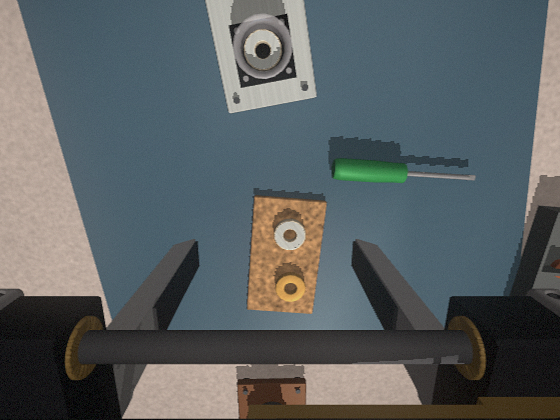

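Ceramic ring at (290,236) and brass ring at (291,289), both unobstructed on the cork. Fit ellipses.

```bash
cat > rings.py <<'E'
from h import *
c=cam("wrist"); hsv=cv2.cvtColor(c["pixels"],cv2.COLOR_BGR2HSV); H,S,V=[hsv[...,i] for i in range(3)]
cer=((S<60)&(V>90)).astype(np.uint8); br=((H>18)&(H<32)&(S>110)&(V>120)).astype(np.uint8)
for nm,m,roi in (("cer",cer,(268,215,312,258)),("brass",br,(268,268,312,310))):
    x0,y0,x1,y1=roi; k=np.zeros_like(m); k[y0:y1,x0:x1]=m[y0:y1,x0:x1]
    cs,_=cv2.findContours(k,cv2.RETR_EXTERNAL,cv2.CHAIN_APPROX_NONE); ct=max(cs,key=cv2.contourArea)[:,0]
    h=cv2.convexHull(np.array([onz(c,u,v,.018)[:2]*1e3 for u,v in ct]).astype(np.float32))
    print(nm,"px",ct.mean(0),"ell",[np.round(a,1) for a in cv2.fitEllipse(h)],"minc",[np.round(a,1) for a in cv2.minEnclosingCircle(h)])
E
python3 rings.py
```

```text
cer px [289.82022472 235.39325843] ell [array([ 539.2, -282.5]), array([37.5, 40.2]), np.float64(174.3)] minc [array([ 539.4, -282.5]), np.float64(20.3)]
brass px [294.83333333 298.95238095] ell [array([ 536. , -364.8]), array([19.2, 28.5]), np.float64(118.2)] minc [array([ 536.4, -367.1]), np.float64(14.0)]
```

```bash
python3 - <<'E'
from h import *
c=cam("wrist"); p=c["pixels"]; hsv=cv2.cvtColor(p,cv2.COLOR_BGR2HSV)
crop(c,240,185,340,320,5,"w2c.png")
print(hsv[289,276:307:2].tolist())
print(onz(c,291,288.5,.018))
E
```

```text
[[16, 131, 128], [17, 150, 196], [17, 151, 205], [17, 149, 219], [17, 149, 224], [14, 104, 98], [14, 111, 101], [13, 116, 108], [15, 124, 113], [14, 117, 113], [14, 112, 96], [17, 155, 207], [17, 150, 220], [17, 151, 219], [17, 150, 213], [16, 134, 164]]
[ 0.5328896  -0.35324188  0.018     ]
```

View pics/w2c.png

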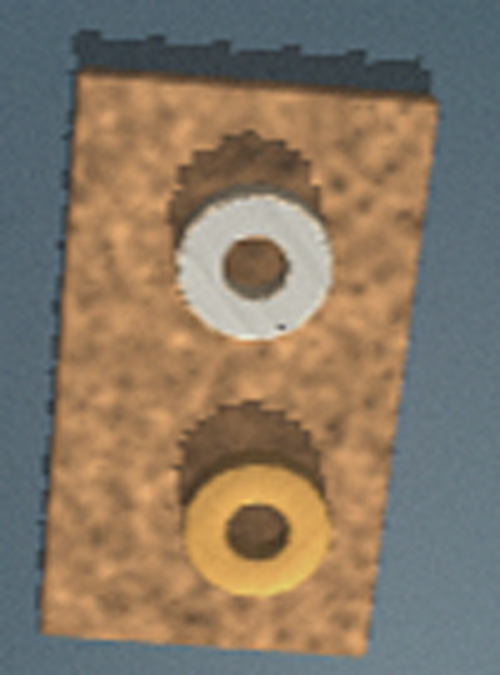

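```bash
python3 - <<'E'
from h import *
c=cam("wrist"); p=c["pixels"]; hsv=cv2.cvtColor(p,cv2.COLOR_BGR2HSV).astype(int)
H,S,V=[hsv[...,i] for i in range(3)]
b=c["pixels"].astype(int)
m=((H>=16)&(S>125)&(V>140)).astype(np.uint8); k=np.zeros_like(m); k[275:308,274:310]=m[275:308,274:310]
k=cv2.morphologyEx(k,cv2.MORPH_OPEN,np.ones((3,3),np.uint8))
cs,_=cv2.findContours(k,cv2.RETR_EXTERNAL,cv2.CHAIN_APPROX_NONE); ct=max(cs,key=cv2.contourArea)[:,0]
h=cv2.convexHull(np.array([onz(c,u,v,.018)[:2]*1e3 for u,v in ct]).astype(np.float32))
print(cv2.fitEllipse(h),cv2.minEnclosingCircle(h)); print(onz(c,291.4,290.3,.018),onz(c,291,237.7,.018))
E
```

```text
((532.5579833984375, -356.9802551269531), (37.97542953491211, 38.526485443115234), 81.25996398925781) ((532.4798583984375, -356.88592529296875), 19.815303802490234)
[ 0.53326423 -0.35516618  0.018     ] [ 0.53983394 -0.28229993  0.018     ]
```

```bash
python3 go.py .5325 -.3565 .15 84;  python3 -m pendant '[{"rx":0.06,"ry":0,"rz":-0.1,"tx":-0.9,"ty":0.1,"tz":0.9,"grip":-1},{"rx":0,"ry":0,"rz":0,"tx":-0.9,"ty":0.1,"tz":0.9,"grip":-1},{"rx":0,"ry":0,"rz":0,"tx":-0.9,"ty":0.1,"tz":0.9,"grip":-1},{"rx":0,"ry":0,"rz":0,"tx":-0.6,"ty":0.1,"tz":0.8,"grip":-1},{"rx":0,"ry":0,"rz":0,"tx":0,"ty":0,"tz":0,"grip":-1}]' 20;python3 go.py .5325 -.3565 .15 84
```

```text
t 2.57 pos [ 0.526  -0.2168  0.3036] yaw 83.7 F [-0.6  0.1  0.2] w 93.6 t/40mm [-3.46  0.52  3.84] r/4deg [ 0.07 -0.02 -0.08] q [-0.46  0.34  1.47  0.    1.33 -0.35]
time_s: 2.98
ee_pos: [0.5309, -0.3318, 0.1778]
eef_rot: [3.132, 0.001, 1.481]
force: [-1.6, 1.2, -1.5]
grip_width: 0.094
t 2.98 pos [ 0.5309 -0.3318  0.1778] yaw 84.8 F [-1.6  1.2 -1.5] w 94.0 t/40mm [-0.61  0.09  0.7 ] r/4deg [0.14 0.01 0.21] q [-0.62  0.58  1.42  0.    1.13 -0.53]
```

```bash
python3 -m pendant '[{"rx":0.14,"ry":0,"rz":0.2,"tx":-0.6,"ty":0.1,"tz":0.7,"grip":-1},{"rx":0,"ry":0,"rz":0,"tx":0,"ty":0,"tz":0,"grip":-1},{"rx":0,"ry":0,"rz":0,"tx":0,"ty":0,"tz":0,"grip":-1}]' 20;python3 go.py .5325 -.3565 .1095 84
```

```text
time_s: 3.23
ee_pos: [0.5338, -0.3524, 0.1489]
eef_rot: [-3.139, -0.001, 1.47]
force: [0.7, 0.4, 1.2]
grip_width: 0.094
t 3.23 pos [ 0.5338 -0.3524  0.1489] yaw 84.2 F [0.7 0.4 1.2] w 94.0 t/40mm [-0.11 -0.02  0.99] r/4deg [-0.04 -0.02  0.05] q [-0.64  0.65  1.38 -0.    1.11 -0.54]
```

```bash
python3 -m pendant '[{"rx":0,"ry":0,"rz":0,"tx":-0.1,"ty":0,"tz":0.5,"grip":-1},{"rx":0,"ry":0,"rz":0,"tx":0,"ty":0,"tz":0.4,"grip":-1},{"rx":0,"ry":0,"rz":0,"tx":0,"ty":0,"tz":0,"grip":-1}]' 20;python3 go.py .5325 -.3565 .1095 84
```

```text
time_s: 3.48
ee_pos: [0.5356, -0.3523, 0.1177]
eef_rot: [3.138, 0.002, 1.475]
force: [0.5, -0.7, -1.0]
grip_width: 0.0941
t 3.48 pos [ 0.5356 -0.3523  0.1177] yaw 84.5 F [ 0.5 -0.7 -1. ] w 94.1 t/40mm [-0.11 -0.07  0.21] r/4deg [0.05 0.03 0.12] q [-0.64  0.69  1.4   0.    1.05 -0.54]
```

```bash
python3 -m pendant '[{"rx":0,"ry":0,"rz":0,"tx":-0.1,"ty":-0.05,"tz":0.2,"grip":-1},{"rx":0,"ry":0,"rz":0,"tx":0,"ty":0,"tz":0,"grip":-1}]' 20;python3 go.py .5325 -.3565 .1095 84; python3 - <<'E'
from h import *
c=cam("wrist"); cv2.imwrite("pics/w3.png",c["pixels"])
E
```

```text
time_s: 3.65
ee_pos: [0.5344, -0.3545, 0.1132]
eef_rot: [3.135, 0.004, 1.478]
force: [0.1, -0.4, 0.1]
grip_width: 0.0939
t 3.65 pos [ 0.5344 -0.3545  0.1132] yaw 84.7 F [ 0.1 -0.4  0.1] w 93.9 t/40mm [-0.05 -0.04  0.09] r/4deg [0.1  0.06 0.17] q [-0.64  0.7   1.4   0.    1.04 -0.55]
```

View pics/w3.png

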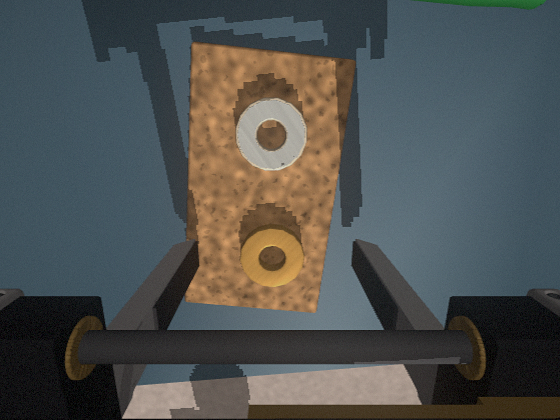

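```bash
python3 - <<'E'
from h import *
c=cam("wrist"); print(onz(c,272,258,.018),onz(c,271,133.5,.018)); o=ctrl.get_obs(); p=o["ee_pos"]; print(p,proj(c,[p[0],p[1],.018]), proj(c,p-[0,0,.097]))
E
```

```text
[ 0.53360247 -0.35747848  0.018     ] [ 0.54018589 -0.28326818  0.018     ]
[ 0.53519154 -0.35482275  0.11476488] [274.17300872 253.8110578 ] [274.17067263 253.64917144]
```

```bash
python3 -m pendant '[{"rx":0.1,"ry":0,"rz":0,"tx":-0.08,"ty":0,"tz":0.12,"grip":-1},{"rx":0,"ry":0,"rz":0,"tx":0,"ty":0,"tz":0.05,"grip":-1},{"rx":0,"ry":0,"rz":0,"tx":0,"ty":0,"tz":0,"grip":-1}]' 20;python3 go.py .5325 -.357 .1095 84
```

```text
time_s: 4.0
ee_pos: [0.5356, -0.3584, 0.1101]
eef_rot: [3.137, 0.007, 1.478]
force: [0.4, -0.7, -0.1]
grip_width: 0.0941
t 4.0 pos [ 0.5356 -0.3584  0.1101] yaw 84.7 F [ 0.4 -0.7 -0.1] w 94.1 t/40mm [ 0.03 -0.08  0.02] r/4deg [0.06 0.1  0.17] q [-0.65  0.71  1.39 -0.    1.04 -0.55]
```

```bash
python3 -m pendant '[{"rx":0,"ry":0.1,"rz":0,"tx":0,"ty":-0.06,"tz":0,"grip":0},{"rx":0,"ry":0,"rz":0,"tx":0,"ty":0,"tz":0,"grip":0.3},{"rx":0,"ry":0,"rz":0,"tx":0,"ty":0,"tz":0,"grip":0.6},{"rx":0,"ry":0,"rz":0,"tx":0,"ty":0,"tz":0,"grip":1},{"rx":0,"ry":0,"rz":0,"tx":0,"ty":0,"tz":0,"grip":1},{"rx":0,"ry":0,"rz":0,"tx":0,"ty":0,"tz":0,"grip":1},{"rx":0,"ry":0,"rz":0,"tx":0,"ty":0,"tz":0,"grip":1},{"rx":0,"ry":0,"rz":0,"tx":0,"ty":0,"tz":0,"grip":1}]' 20;python3 go.py .5325 -.357 .1095 84
```

```text
time_s: 4.67
ee_pos: [0.5329, -0.3585, 0.1104]
eef_rot: [3.137, -0.001, 1.477]
force: [-0.2, -0.0, 0.0]
grip_width: 0.0444
t 4.67 pos [ 0.5329 -0.3585  0.1104] yaw 84.6 F [-0.2 -0.   0. ] w 44.4 t/40mm [ 0.04 -0.01  0.02] r/4deg [ 0.07 -0.01  0.16] q [-0.65  0.7   1.39  0.    1.04 -0.56]
```

```bash
python3 -m pendant '[{"rx":0,"ry":0,"rz":0,"tx":0,"ty":0,"tz":0,"grip":1},{"rx":0,"ry":0,"rz":0,"tx":0,"ty":0,"tz":0,"grip":1},{"rx":0,"ry":0,"rz":0,"tx":0,"ty":0,"tz":0,"grip":1}]' 20; python3 -m pendant '[{"rx":0,"ry":0,"rz":0,"tx":0,"ty":0,"tz":-0.5,"grip":1},{"rx":0,"ry":0,"rz":0,"tx":0.2,"ty":0,"tz":-1,"grip":1},{"rx":0,"ry":0,"rz":0,"tx":0.5,"ty":0,"tz":-1,"grip":1},{"rx":0,"ry":0,"rz":0,"tx":0.9,"ty":0,"tz":0,"grip":1}]'; python3 go.py .532 -.075 .2 84
python3 - <<'E'
from h import *
c=cam("wrist"); cv2.imwrite("pics/w4.png",c["pixels"])
E
```

```text
time_s: 4.92
ee_pos: [0.533, -0.3584, 0.1104]
eef_rot: [3.137, -0.001, 1.477]
force: [0.2, 0.6, 0.1]
grip_width: 0.0383
time_s: 5.25
ee_pos: [0.5368, -0.2973, 0.2109]
eef_rot: [-3.141, -0.004, 1.472]
force: [1.6, -0.4, 0.0]
grip_width: 0.0383
t 5.25 pos [ 0.5368 -0.2973  0.2109] yaw 84.3 F [ 1.6 -0.4  0. ] w 38.3 t/40mm [ 5.52 -0.67  0.29] r/4deg [-0.01 -0.05  0.08] q [-0.57  0.52  1.43  0.    1.19 -0.47]
```

View pics/w4.png

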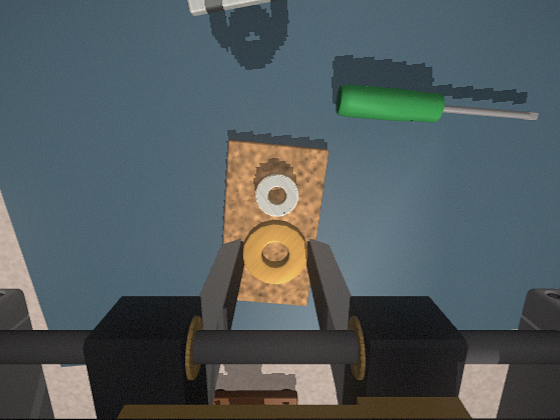

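```bash
python3 - <<'E'
from h import *
c=cam("wrist"); p=ctrl.get_obs()["ee_pos"]; z=p[2]-.0924
hsv=cv2.cvtColor(c["pixels"],cv2.COLOR_BGR2HSV).astype(int);H,S,V=[hsv[...,i] for i in range(3)]
print(p,onz(c,275,253,z)-p, [onz(c,a,253,z)[0]*1e3 for a in (244,306)])
E
python3 -m pendant '[{"rx":0,"ry":0,"rz":0,"tx":0.9,"ty":-0.1,"tz":0,"grip":1},{"rx":0,"ry":0,"rz":0,"tx":1,"ty":-0.1,"tz":0,"grip":1},{"rx":0,"ry":0,"rz":0,"tx":1,"ty":-0.15,"tz":0,"grip":1},{"rx":0,"ry":0,"rz":0,"tx":1,"ty":-0.1,"tz":0.2,"grip":1},{"rx":0,"ry":0,"rz":0,"tx":0.8,"ty":-0.1,"tz":0.1,"grip":1},{"rx":0,"ry":0,"rz":0,"tx":0.5,"ty":-0.1,"tz":0.1,"grip":1},{"rx":0,"ry":0,"rz":0,"tx":0,"ty":0,"tz":0,"grip":1}]'; python3 go.py .532 -.075 .18 84
```

```text
[ 0.53655439 -0.29190814  0.20566421] [ 0.00015419  0.00410899 -0.0924    ] [np.float64(518.0941418148466), np.float64(555.303781494138)]
time_s: 5.93
ee_pos: [0.528, -0.0751, 0.1888]
eef_rot: [-3.133, -0.008, 1.475]
force: [-0.3, -0.4, -0.7]
grip_width: 0.0387
t 5.93 pos [ 0.528  -0.0751  0.1888] yaw 84.5 F [-0.3 -0.4 -0.7] w 38.7 t/40mm [0.01 0.1  0.22] r/4deg [-0.13 -0.11  0.13] q [-0.21  0.39  1.68  0.01  1.08 -0.12]
```

```bash
python3 -m pendant '[{"rx":-0.12,"ry":-0.1,"rz":0,"tx":0,"ty":0.1,"tz":0,"grip":1},{"rx":0,"ry":0,"rz":0,"tx":0,"ty":0,"tz":0,"grip":1},{"rx":0,"ry":0,"rz":0,"tx":0,"ty":0,"tz":0,"grip":1}]'; python3 go.py .532 -.075 .18 84
python3 - <<'E'
from h import *
c=cam("wrist"); cv2.imwrite("pics/w5.png",c["pixels"])
p=ctrl.get_obs()["ee_pos"]; print(p)
np.save("w5.npy",np.array(c["world_from_camera"]))
E
```

```text
time_s: 6.18
ee_pos: [0.5326, -0.0764, 0.1883]
eef_rot: [-3.141, 0.0, 1.476]
force: [0.3, -0.7, -1.1]
grip_width: 0.0386
t 6.18 pos [ 0.5326 -0.0764  0.1883] yaw 84.6 F [ 0.3 -0.7 -1.1] w 38.6 t/40mm [ 0.03 -0.02  0.21] r/4deg [-0.01  0.01  0.15] q [-0.21  0.4   1.67 -0.    1.07 -0.12]
[ 0.53257909 -0.07659961  0.18829275]
```

View pics/w5.png

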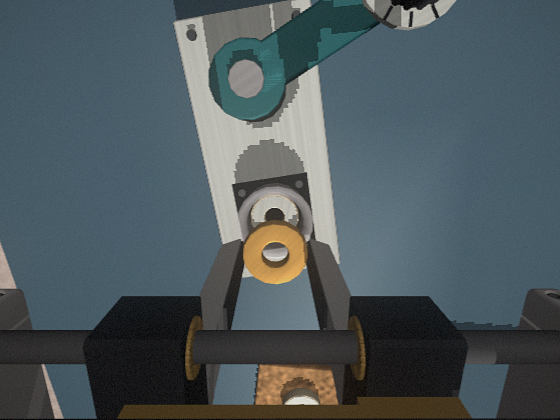

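```bash
python3 - <<'E'
from h import *
c=cam("wrist"); p=ctrl.get_obs()["ee_pos"]
crop(c,170,0,345,290,2.05,"w5c.png")
print("ring",onz(c,275,253,p[2]-.0924), onz(c,244,253,p[2]-.0924), onz(c,306.5,253,p[2]-.0924))
print("sleeve guess px for (532,-75.,40)",proj(c,[.532,-.075,.04]),[proj(c,[.532+.03*np.cos(a),-.075+.03*np.sin(a),.04]).round(1).tolist() for a in (0,np.pi/2,np.pi)])
print("boss",[onz(c,u,78,.085)[:2].round(4).tolist() for u in (209,285)],onz(c,247,120,.085))
E
```

```text
ring [ 0.53258539 -0.07398969  0.09590817] [ 0.51418845 -0.07224019  0.09590817] [ 0.55127615 -0.07576714  0.09590817]
sleeve guess px for (532,-75.,40) [274.3957797  224.01971007] [[313.5, 220.5], [270.5, 185.8], [235.6, 227.5]]
boss [[0.5062, 0.0273], [0.5473, 0.0234]] [0.52414165 0.0034735  0.085     ]
```

View pics/w5c.png

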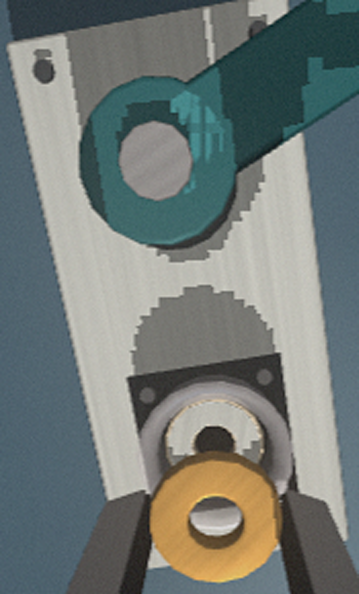

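```bash
python3 -m pendant '[{"rx":0,"ry":0,"rz":0,"tx":0,"ty":0,"tz":0.4,"grip":1},{"rx":0,"ry":0,"rz":0,"tx":0,"ty":0,"tz":0.4,"grip":1},{"rx":0,"ry":0,"rz":0,"tx":0,"ty":0,"tz":0.2,"grip":1},{"rx":0,"ry":0,"rz":0,"tx":0,"ty":0,"tz":0,"grip":1},{"rx":0,"ry":0,"rz":0,"tx":0,"ty":0,"tz":0,"grip":1}]'; python3 go.py .532 -.077 .1395 84
```

```text
time_s: 6.7
ee_pos: [0.5331, -0.0805, 0.1479]
eef_rot: [3.14, 0.001, 1.471]
force: [0.3, 0.6, -0.7]
grip_width: 0.0383
t 6.7 pos [ 0.5331 -0.0805  0.1479] yaw 84.3 F [ 0.3  0.6 -0.7] w 38.3 t/40mm [ 0.08 -0.04  0.21] r/4deg [0.02 0.01 0.06] q [-0.22  0.46  1.7  -0.    0.99 -0.12]
```

```bash
python3 -m pendant '[{"rx":0,"ry":0,"rz":0,"tx":0.08,"ty":-0.04,"tz":0,"grip":1},{"rx":0,"ry":0,"rz":0,"tx":0,"ty":0,"tz":0.12,"grip":1},{"rx":0,"ry":0,"rz":0,"tx":0,"ty":0,"tz":0,"grip":1},{"rx":0,"ry":0,"rz":0,"tx":0,"ty":0,"tz":0,"grip":1}]'; python3 go.py .532 -.077 .1395 84
python3 - <<'E'
from h import *
c=cam("wrist"); p=ctrl.get_obs()["ee_pos"]
crop(c,170,90,380,300,2.8,"w6c.png")
cc=[275,253]
print("ring",onz(c,275,253,p[2]-.0924))
E
```

```text
time_s: 7.03
ee_pos: [0.5324, -0.0774, 0.1447]
eef_rot: [3.137, 0.001, 1.47]
force: [0.1, -0.3, -0.7]
grip_width: 0.0383
t 7.03 pos [ 0.5324 -0.0774  0.1447] yaw 84.2 F [ 0.1 -0.3 -0.7] w 38.3 t/40mm [ 0.01 -0.01  0.13] r/4deg [0.06 0.01 0.05] q [-0.21  0.46  1.7  -0.    0.97 -0.11]
ring [ 0.53284235 -0.07489371  0.05233404]
```

View pics/w6c.png

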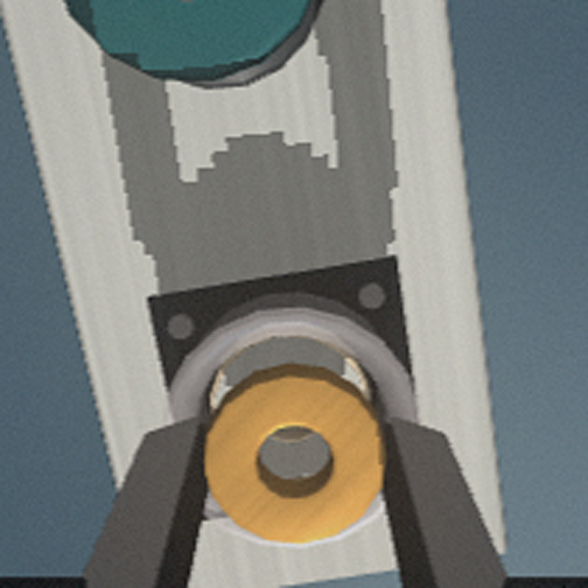

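```bash
python3 -m pendant '[{"rx":0,"ry":0,"rz":0,"tx":0.02,"ty":0,"tz":0.16,"grip":1},{"rx":0,"ry":0,"rz":0,"tx":0,"ty":0,"tz":0,"grip":1},{"rx":0,"ry":0,"rz":0,"tx":0,"ty":0,"tz":0,"grip":1}]'; python3 go.py .532 -.077 .1395 84
```

```text
time_s: 7.33
ee_pos: [0.5327, -0.0765, 0.1382]
eef_rot: [3.136, 0.001, 1.47]
force: [-0.3, 0.1, -1.1]
grip_width: 0.0382
t 7.33 pos [ 0.5327 -0.0765  0.1382] yaw 84.2 F [-0.3  0.1 -1.1] w 38.2 t/40mm [-0.01 -0.02 -0.03] r/4deg [0.07 0.01 0.06] q [-0.21  0.47  1.71 -0.    0.96 -0.11]
```

```bash
python3 -m pendant '[{"rx":0,"ry":0,"rz":0,"tx":0,"ty":0,"tz":0,"grip":-0.2},{"rx":0,"ry":0,"rz":0,"tx":0,"ty":0,"tz":0,"grip":-1},{"rx":0,"ry":0,"rz":0,"tx":0,"ty":0,"tz":0,"grip":-1},{"rx":0,"ry":0,"rz":0,"tx":0,"ty":0,"tz":-0.3,"grip":-1},{"rx":0,"ry":0,"rz":0,"tx":0,"ty":0,"tz":-0.8,"grip":-1},{"rx":0,"ry":0,"rz":0,"tx":-0.3,"ty":0,"tz":-0.8,"grip":-1},{"rx":0,"ry":0,"rz":0,"tx":-0.6,"ty":0,"tz":0,"grip":-1},{"rx":0,"ry":0,"rz":0,"tx":-0.1,"ty":0,"tz":0,"grip":-1}]'; python3 go.py .54 -.283 .15 84
python3 - <<'E'
from h import *
c=cam("wrist"); cv2.imwrite("pics/w7.png",c["pixels"])
E
```

```text
time_s: 8.0
ee_pos: [0.5281, -0.1162, 0.2207]
eef_rot: [3.137, 0.002, 1.473]
force: [0.4, -0.2, 0.4]
grip_width: 0.0883
t 8.0 pos [ 0.5281 -0.1162  0.2207] yaw 84.4 F [ 0.4 -0.2  0.4] w 88.3 t/40mm [-4.12  0.7   1.78] r/4deg [0.07 0.02 0.09] q [-0.28  0.36  1.64 -0.    1.13 -0.19]
```

View pics/w7.png

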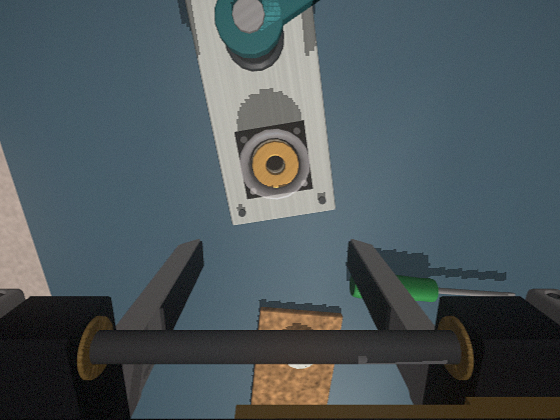

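The brass ring sits in the sleeve at (275,163), concentric and apparently flat. Now the ceramic ring.

```bash
python3 - <<'E'
from h import *
c=cam("wrist"); crop(c,225,115,325,215,5,"w7c.png"); print(onz(c,275,163,.035))
E
python3 -m pendant '[{"rx":0.07,"ry":0,"rz":0,"tx":-0.9,"ty":0.15,"tz":0.2,"grip":-1},{"rx":0,"ry":0,"rz":0,"tx":-1,"ty":0.2,"tz":0.4,"grip":-1},{"rx":0,"ry":0,"rz":0,"tx":-1,"ty":0.2,"tz":0.5,"grip":-1},{"rx":0,"ry":0,"rz":0,"tx":-0.8,"ty":0.1,"tz":0.5,"grip":-1},{"rx":0,"ry":0,"rz":0,"tx":-0.3,"ty":0,"tz":0.1,"grip":-1},{"rx":0,"ry":0,"rz":0,"tx":0,"ty":0,"tz":0,"grip":-1},{"rx":0,"ry":0,"rz":0,"tx":0,"ty":0,"tz":0,"grip":-1}]'; python3 go.py .54 -.283 .13 84
```

```text
[ 0.53357051 -0.07328378  0.035     ]
time_s: 8.68
ee_pos: [0.5396, -0.2737, 0.1497]
eef_rot: [-3.139, -0.002, 1.477]
force: [-0.5, 0.3, -0.5]
grip_width: 0.094
t 8.68 pos [ 0.5396 -0.2737  0.1497] yaw 84.6 F [-0.5  0.3 -0.5] w 94.0 t/40mm [-0.23  0.03  0.49] r/4deg [-0.04 -0.03  0.15] q [-0.53  0.58  1.5   0.    1.07 -0.44]
```

View pics/w7c.png

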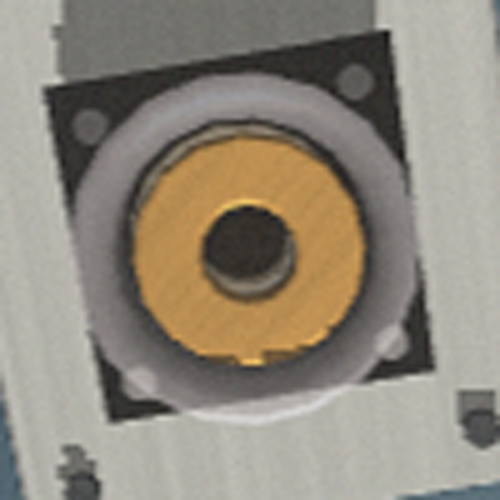

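```bash
python3 -m pendant '[{"rx":0,"ry":0,"rz":0,"tx":-0.22,"ty":0.03,"tz":0.3,"grip":-1},{"rx":0,"ry":0,"rz":0,"tx":0,"ty":0,"tz":0.4,"grip":-1},{"rx":0,"ry":0,"rz":0,"tx":0,"ty":0,"tz":0,"grip":-1},{"rx":0,"ry":0,"rz":0,"tx":0,"ty":0,"tz":0,"grip":-1}]'; python3 go.py .54 -.282 .1105 84
python3 - <<'E'
from h import *
c=cam("wrist"); p=ctrl.get_obs()["ee_pos"]
hsv=cv2.cvtColor(c["pixels"],cv2.COLOR_BGR2HSV); H,S,V=[hsv[...,i] for i in range(3)]
m=((S<60)&(V>90)).astype(np.uint8); k=np.zeros_like(m); k[210:310,215:335]=m[210:310,215:335]
cs,_=cv2.findContours(k,cv2.RETR_EXTERNAL,cv2.CHAIN_APPROX_NONE); ct=max(cs,key=cv2.contourArea)[:,0]
h=cv2.convexHull(np.array([onz(c,u,v,.018)[:2]*1e3 for u,v in ct]).astype(np.float32))
print(p,ct.mean(0),cv2.fitEllipse(h),cv2.minEnclosingCircle(h))
E
```

```text
time_s: 9.02
ee_pos: [0.5418, -0.2784, 0.1227]
eef_rot: [-3.142, -0.002, 1.481]
force: [-0.3, 0.5, 0.5]
grip_width: 0.094
t 9.02 pos [ 0.5418 -0.2784  0.1227] yaw 84.9 F [-0.3  0.5  0.5] w 94.0 t/40mm [-0.1  -0.04  0.3 ] r/4deg [-0.   -0.02  0.22] q [-0.54  0.63  1.5   0.    1.02 -0.45]
[ 0.54169726 -0.27819072  0.1225376 ] [272.77419355 250.0921659 ] ((539.56103515625, -282.4378967285156), (37.639522552490234, 40.77084732055664), 169.31015014648438) ((539.6739501953125, -282.3212890625), 20.375612258911133)
```

```bash
python3 -m pendant '[{"rx":0,"ry":0,"rz":0.1,"tx":-0.12,"ty":-0.05,"tz":0.2,"grip":-1},{"rx":0,"ry":0,"rz":0,"tx":0,"ty":0,"tz":0.1,"grip":-1},{"rx":0,"ry":0,"rz":0,"tx":0,"ty":0,"tz":0,"grip":-1},{"rx":0,"ry":0,"rz":0,"tx":0,"ty":0,"tz":0,"grip":-1}]'; python3 go.py .5395 -.282 .1105 84
```

```text
time_s: 9.4
ee_pos: [0.54, -0.2823, 0.1116]
eef_rot: [3.139, -0.001, 1.476]
force: [0.9, 0.1, 0.7]
grip_width: 0.0937
t 9.4 pos [ 0.54   -0.2823  0.1116] yaw 84.5 F [0.9 0.1 0.7] w 93.7 t/40mm [ 0.01 -0.01  0.03] r/4deg [ 0.03 -0.01  0.14] q [-0.54  0.64  1.5   0.    1.   -0.45]
```

```bash
python3 -m pendant '[{"rx":0,"ry":0,"rz":0,"tx":0,"ty":0,"tz":0.02,"grip":0},{"rx":0,"ry":0,"rz":0,"tx":0,"ty":0,"tz":0,"grip":0.3},{"rx":0,"ry":0,"rz":0,"tx":0,"ty":0,"tz":0,"grip":1},{"rx":0,"ry":0,"rz":0,"tx":0,"ty":0,"tz":0,"grip":1},{"rx":0,"ry":0,"rz":0,"tx":0,"ty":0,"tz":0,"grip":1},{"rx":0,"ry":0,"rz":0,"tx":0,"ty":0,"tz":0,"grip":1},{"rx":0,"ry":0,"rz":0,"tx":0,"ty":0,"tz":0,"grip":1},{"rx":0,"ry":0,"rz":0,"tx":0,"ty":0,"tz":0,"grip":1}]' 20; python3 -m pendant '[{"rx":0,"ry":0,"rz":0,"tx":0,"ty":0,"tz":0,"grip":1},{"rx":0,"ry":0,"rz":0,"tx":0,"ty":0,"tz":0,"grip":1},{"rx":0,"ry":0,"rz":0,"tx":0,"ty":0,"tz":0,"grip":1}]'; python3 go.py .5395 -.282 .1105 84
```

```text
time_s: 10.07
ee_pos: [0.5403, -0.2825, 0.1117]
eef_rot: [3.138, -0.0, 1.475]
force: [0.4, -0.5, -0.1]
grip_width: 0.0441
time_s: 10.32
ee_pos: [0.5402, -0.2825, 0.1117]
eef_rot: [3.138, -0.0, 1.475]
force: [0.1, -0.6, -0.8]
grip_width: 0.0383
t 10.32 pos [ 0.5402 -0.2825  0.1117] yaw 84.5 F [ 0.1 -0.6 -0.8] w 38.3 t/40mm [ 0.01 -0.02  0.03] r/4deg [ 0.05 -0.    0.13] q [-0.54  0.64  1.5   0.    1.   -0.45]
```

```bash
python3 -m pendant '[{"rx":0,"ry":0,"rz":0,"tx":0,"ty":0,"tz":-0.5,"grip":1},{"rx":0,"ry":0,"rz":0,"tx":0,"ty":0,"tz":-0.9,"grip":1},{"rx":0,"ry":0,"rz":0,"tx":0.4,"ty":0,"tz":-0.6,"grip":1},{"rx":0,"ry":0,"rz":0,"tx":0.9,"ty":-0.1,"tz":0,"grip":1},{"rx":0,"ry":0,"rz":0,"tx":0.9,"ty":-0.1,"tz":0,"grip":1},{"rx":0,"ry":0,"rz":0,"tx":0.9,"ty":-0.1,"tz":0,"grip":1},{"rx":0,"ry":0,"rz":0,"tx":0.9,"ty":-0.1,"tz":0,"grip":1},{"rx":0,"ry":0,"rz":0,"tx":0.5,"ty":0,"tz":0,"grip":1}]'; python3 go.py .532 -.077 .17 84
```

```text
time_s: 10.98
ee_pos: [0.5398, -0.099, 0.1947]
eef_rot: [3.139, -0.001, 1.468]
force: [0.4, -0.2, -1.1]
grip_width: 0.0383
t 10.98 pos [ 0.5398 -0.099   0.1947] yaw 84.1 F [ 0.4 -0.2 -1.1] w 38.3 t/40mm [ 0.53 -0.25  0.62] r/4deg [ 0.04 -0.02  0.02] q [-0.25  0.41  1.64  0.    1.09 -0.15]
```

```bash
python3 -m pendant '[{"rx":0,"ry":0,"rz":0,"tx":0.3,"ty":-0.22,"tz":0.5,"grip":1},{"rx":0,"ry":0,"rz":0,"tx":0,"ty":0,"tz":0.2,"grip":1},{"rx":0,"ry":0,"rz":0,"tx":0,"ty":0,"tz":0,"grip":1},{"rx":0,"ry":0,"rz":0,"tx":0,"ty":0,"tz":0,"grip":1}]'; python3 go.py .532 -.077 .17 84
python3 - <<'E'
from h import *
c=cam("wrist"); p=ctrl.get_obs()["ee_pos"]; crop(c,190,130,360,290,4,"w8c.png")
hsv=cv2.cvtColor(c["pixels"],cv2.COLOR_BGR2HSV); H,S,V=[hsv[...,i] for i in range(3)]
print(p,"ring?",onz(c,275,253,p[2]-.0937),"sleeve px",proj(c,[.532,-.0745,.04]))
E
```

```text
time_s: 11.32
ee_pos: [0.5327, -0.0815, 0.1669]
eef_rot: [3.137, -0.001, 1.473]
force: [-0.2, -0.1, -0.9]
grip_width: 0.0379
t 11.32 pos [ 0.5327 -0.0815  0.1669] yaw 84.4 F [-0.2 -0.1 -0.9] w 37.9 t/40mm [ 0.11 -0.03 -0.08] r/4deg [ 0.06 -0.02  0.1 ] q [-0.22  0.43  1.69  0.    1.02 -0.12]
[ 0.53282453 -0.08181209  0.16705817] ring? [ 0.53308654 -0.0792539   0.07335817] sleeve px [272.58471178 227.11997469]
```

View pics/w8c.png

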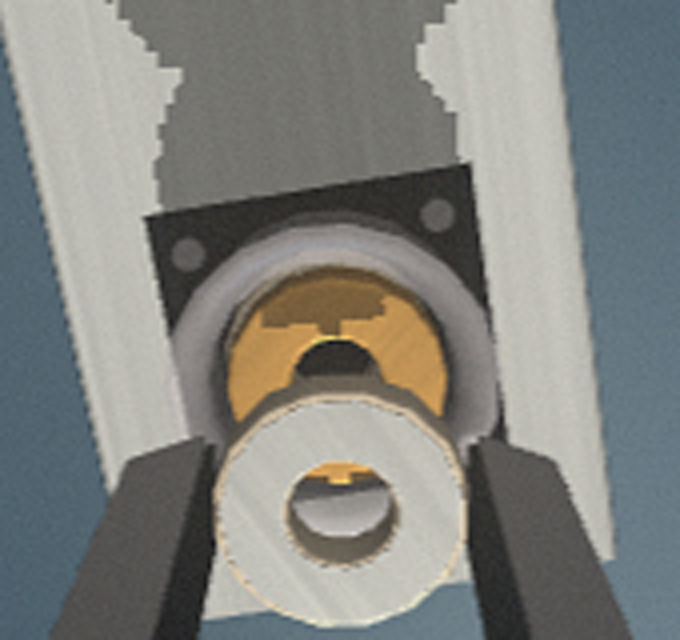

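```bash
python3 -m pendant '[{"rx":0.05,"ry":0,"rz":0,"tx":0.19,"ty":0.02,"tz":0.2,"grip":1},{"rx":0,"ry":0,"rz":0,"tx":0,"ty":0,"tz":0.25,"grip":1},{"rx":0,"ry":0,"rz":0,"tx":0,"ty":0,"tz":0,"grip":1},{"rx":0,"ry":0,"rz":0,"tx":0,"ty":0,"tz":0,"grip":1}]'; python3 go.py .5325 -.0745 .1395 84
python3 - <<'E'
from h import *
c=cam("wrist"); p=ctrl.get_obs()["ee_pos"]; crop(c,190,130,360,290,4,"w9c.png")
print(p,"ring?",onz(c,275.3,257.5,p[2]-.0937),"sleeve px",proj(c,[.5325,-.0745,.04]))
E
```

```text
time_s: 11.7
ee_pos: [0.5356, -0.0762, 0.1484]
eef_rot: [3.139, -0.001, 1.469]
force: [0.0, -0.4, -1.3]
grip_width: 0.0384
t 11.7 pos [ 0.5356 -0.0762  0.1484] yaw 84.2 F [ 0.  -0.4 -1.3] w 38.4 t/40mm [ 0.03 -0.08  0.22] r/4deg [ 0.04 -0.01  0.05] q [-0.21  0.46  1.69  0.    0.99 -0.11]
[ 0.53539205 -0.07617306  0.14828616] ring? [ 0.53569641 -0.07703724  0.05458616] sleeve px [269.89617554 244.73486956]
```

View pics/w9c.png

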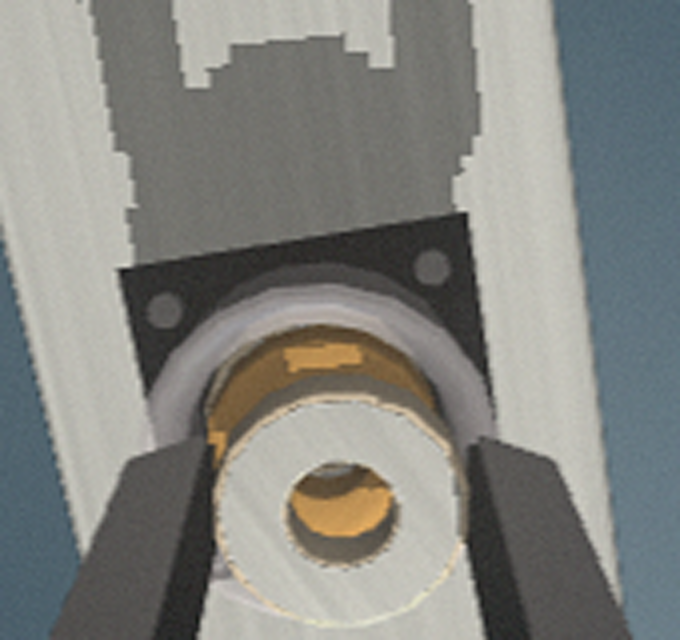

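```bash
python3 -m pendant '[{"rx":0,"ry":0,"rz":0,"tx":0.05,"ty":-0.09,"tz":0,"grip":1},{"rx":0,"ry":0,"rz":0,"tx":0,"ty":0,"tz":0.12,"grip":1},{"rx":0,"ry":0,"rz":0,"tx":0,"ty":0,"tz":0,"grip":1},{"rx":0,"ry":0,"rz":0,"tx":0,"ty":0,"tz":0,"grip":1}]'; python3 go.py .5325 -.0745 .1395 84
```

```text
time_s: 12.08
ee_pos: [0.5318, -0.0741, 0.1435]
eef_rot: [3.138, -0.001, 1.469]
force: [0.2, 0.3, -1.2]
grip_width: 0.0386
t 12.08 pos [ 0.5318 -0.0741  0.1435] yaw 84.2 F [ 0.2  0.3 -1.2] w 38.6 t/40mm [-0.01  0.02  0.1 ] r/4deg [ 0.04 -0.01  0.04] q [-0.21  0.46  1.71  0.    0.97 -0.11]
```

```bash
python3 -m pendant '[{"rx":0,"ry":0,"rz":0,"tx":-0.01,"ty":0.01,"tz":0.11,"grip":1},{"rx":0,"ry":0,"rz":0,"tx":0,"ty":0,"tz":0,"grip":1},{"rx":0,"ry":0,"rz":0,"tx":0,"ty":0,"tz":0,"grip":1}]'; python3 go.py .5325 -.0745 .1395 84
python3 - <<'E'
from h import *
c=cam("wrist"); crop(c,190,130,360,290,4,"w10c.png")
E
```

```text
time_s: 12.33
ee_pos: [0.5324, -0.0746, 0.139]
eef_rot: [3.138, -0.001, 1.469]
force: [-0.2, 0.7, -1.0]
grip_width: 0.0384
t 12.33 pos [ 0.5324 -0.0746  0.139 ] yaw 84.2 F [-0.2  0.7 -1. ] w 38.4 t/40mm [ 0.    0.   -0.01] r/4deg [ 0.06 -0.01  0.04] q [-0.21  0.47  1.71  0.    0.96 -0.11]
```

View pics/w10c.png

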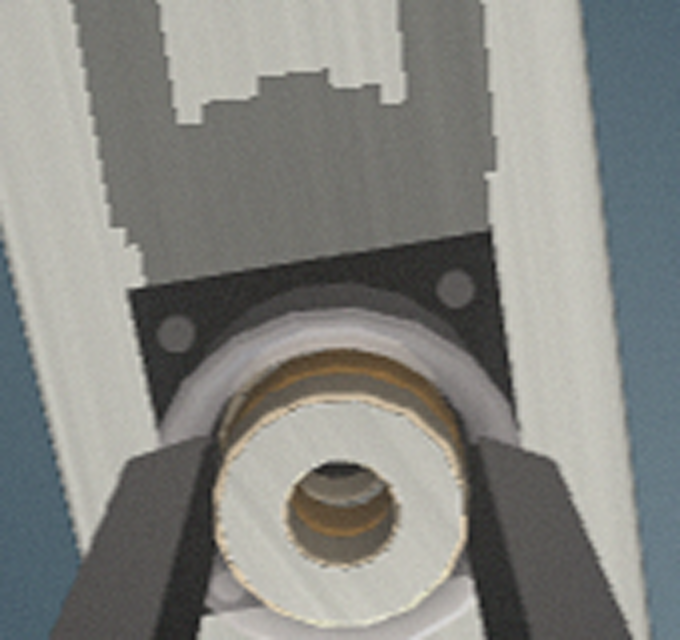

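Ring centred over the sleeve (crop x 341 against 340) and entered; releasing.

```bash
python3 -m pendant '[{"rx":0,"ry":0,"rz":0,"tx":0,"ty":0,"tz":0,"grip":0},{"rx":0,"ry":0,"rz":0,"tx":0,"ty":0,"tz":0,"grip":-0.5},{"rx":0,"ry":0,"rz":0,"tx":0,"ty":0,"tz":0,"grip":-1},{"rx":0,"ry":0,"rz":0,"tx":0,"ty":0,"tz":-0.3,"grip":-1},{"rx":0,"ry":0,"rz":0,"tx":0,"ty":0,"tz":-0.8,"grip":-1},{"rx":0,"ry":0,"rz":0,"tx":-0.3,"ty":0,"tz":-0.8,"grip":-1},{"rx":0,"ry":0,"rz":0,"tx":-0.5,"ty":0,"tz":0,"grip":-1},{"rx":0,"ry":0,"rz":0,"tx":0,"ty":0,"tz":0,"grip":-1}]'; python3 go.py .54 -.283 .15 84
python3 - <<'E'
from h import *
c=cam("wrist"); cv2.imwrite("pics/w11.png",c["pixels"]); crop(c,225,110,335,220,5,"w11c.png")
c=cam("scene"); crop(c,270,150,390,230,6,"s11.png")
E
```

```text
time_s: 13.05
ee_pos: [0.5285, -0.1068, 0.2213]
eef_rot: [3.138, -0.0, 1.471]
force: [0.1, -0.6, -0.1]
grip_width: 0.0877
t 13.05 pos [ 0.5285 -0.1068  0.2213] yaw 84.3 F [ 0.1 -0.6 -0.1] w 87.7 t/40mm [-4.36  0.72  1.78] r/4deg [ 0.05 -0.    0.07] q [-0.27  0.36  1.65  0.    1.14 -0.17]
```

View pics/w11c.png

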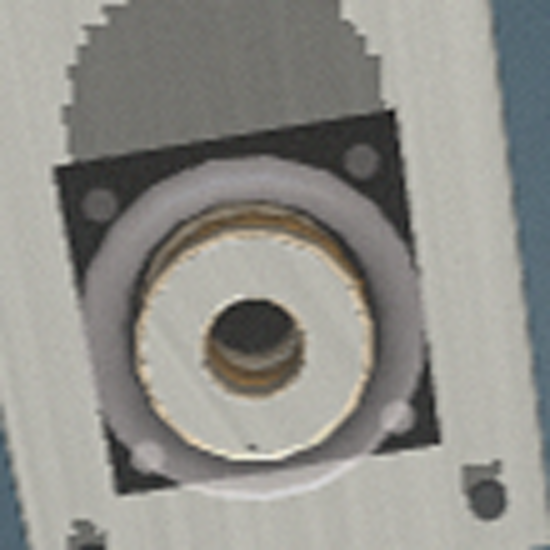

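View pics/s11.png

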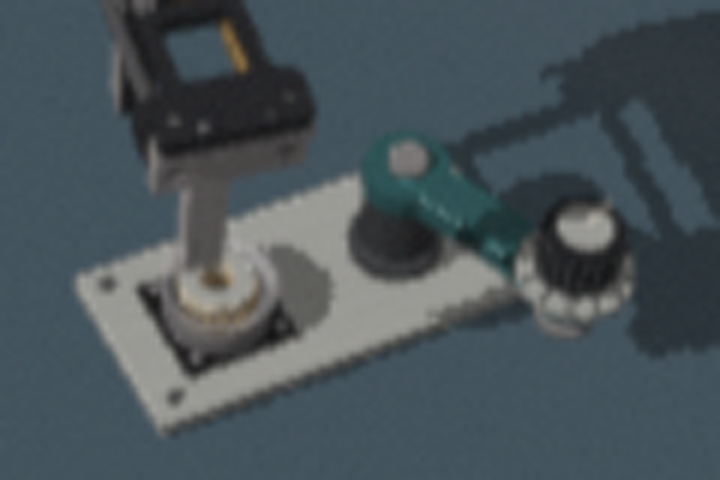

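Column complete: the ceramic top at crop (255,345) is concentric and flat. Next is the swing arm: move closed fingers to its +x (far) side.

```bash
python3 -m pendant '[{"rx":0.05,"ry":0,"rz":0,"tx":0.5,"ty":0.1,"tz":-0.5,"grip":1},{"rx":0,"ry":0,"rz":0,"tx":0.9,"ty":0.2,"tz":0,"grip":1},{"rx":0,"ry":0,"rz":0,"tx":1,"ty":0.2,"tz":0,"grip":1},{"rx":0,"ry":0,"rz":0,"tx":1,"ty":0.2,"tz":0,"grip":1},{"rx":0,"ry":0,"rz":0,"tx":1,"ty":0.2,"tz":0,"grip":1},{"rx":0,"ry":0,"rz":0,"tx":0.5,"ty":0.1,"tz":0,"grip":1},{"rx":0,"ry":0,"rz":0,"tx":0,"ty":0,"tz":0,"grip":1}]'; python3 go.py .557 .086 .164 84
python3 - <<'E'
from h import *
c=cam("top"); crop(c,140,170,280,270,5,"t12.png")
c=cam("scene"); crop(c,270,130,410,230,5,"s12.png")
E
```

```text
time_s: 13.73
ee_pos: [0.5878, 0.0974, 0.2394]
eef_rot: [-3.135, -0.002, 1.468]
force: [-0.9, -0.3, 0.3]
grip_width: 0.0508
t 13.73 pos [0.5878 0.0974 0.2394] yaw 84.1 F [-0.9 -0.3  0.3] w 50.8 t/40mm [-0.36 -0.73  1.89] r/4deg [-0.1  -0.02  0.03] q [0.1  0.46 1.45 0.   1.23 0.2 ]
```

View pics/s12.png

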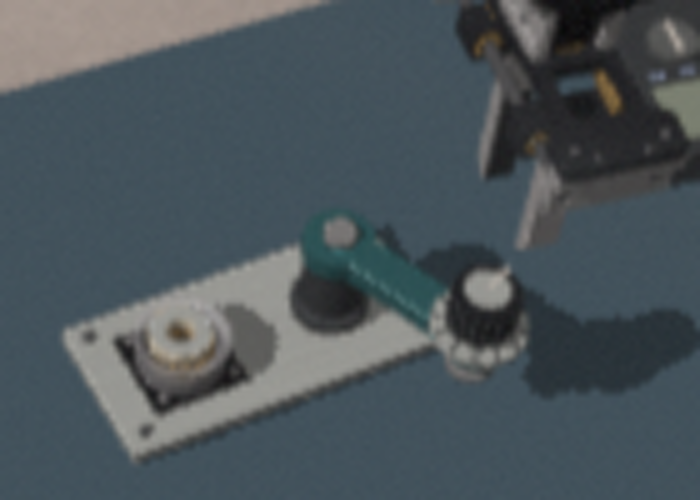

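```bash
python3 -m pendant '[{"rx":-0.1,"ry":0,"rz":0,"tx":-0.1,"ty":-0.7,"tz":0.3,"grip":1},{"rx":0,"ry":0,"rz":0,"tx":0,"ty":0,"tz":0.5,"grip":1},{"rx":0,"ry":0,"rz":0,"tx":0,"ty":0,"tz":0.5,"grip":1},{"rx":0,"ry":0,"rz":0,"tx":0,"ty":0,"tz":0,"grip":1},{"rx":0,"ry":0,"rz":0,"tx":0,"ty":0,"tz":0,"grip":1}]'; python3 go.py .557 .086 .164 84
```

```text
time_s: 14.25
ee_pos: [0.5557, 0.088, 0.1858]
eef_rot: [-3.14, 0.0, 1.462]
force: [-0.2, -0.1, -0.2]
grip_width: 0.009
t 14.25 pos [0.5557 0.088  0.1858] yaw 83.7 F [-0.2 -0.1 -0.2] w 9.0 t/40mm [-0.05  0.04  0.54] r/4deg [-0.03  0.   -0.06] q [0.09 0.45 1.6  0.   1.09 0.2 ]
```

```bash
python3 -m pendant '[{"rx":0,"ry":0,"rz":0,"tx":0,"ty":0.1,"tz":0.4,"grip":1},{"rx":0,"ry":0,"rz":0,"tx":0,"ty":0,"tz":0.2,"grip":1},{"rx":0,"ry":0,"rz":0,"tx":0,"ty":0,"tz":0,"grip":1},{"rx":0,"ry":0,"rz":0,"tx":0,"ty":0,"tz":0,"grip":1}]'; python3 go.py .557 .086 .164 84
python3 - <<'E'
from h import *
P=np.array([526,25.4])
for ang in (106.9,95,85,75,65,55,45,35,25,15,8,0):
    f=np.deg2rad(ang-86.4); e=np.array([np.cos(f),np.sin(f)]); n=np.array([-e[1],e[0]])
    tx=np.array([np.cos(1.466),np.sin(1.466)]); ty=np.array([np.sin(1.466),-np.cos(1.466)])
    h=8*abs(n@tx)+12.5*abs(n@ty); print(ang,np.round(P+50*e+(13+h)*n,1))
c=cam("wrist"); cv2.imwrite("pics/w13.png",c["pixels"])
E
```

```text
time_s: 14.58
ee_pos: [0.5608, 0.0849, 0.1648]
eef_rot: [3.14, -0.0, 1.458]
force: [0.0, -0.1, 0.5]
grip_width: 0.0007
t 14.58 pos [0.5608 0.0849 0.1648] yaw 83.5 F [ 0.  -0.1  0.5] w 0.7 t/40mm [ 0.02 -0.1   0.02] r/4deg [ 0.02 -0.   -0.11] q [ 0.09  0.49  1.61 -0.    1.05  0.2 ]
106.9 [563.8  67. ]
95 [571.9  56.5]
85 [576.5  46.1]
75 [579.4  37.2]
65 [581.3  29.5]
55 [582.   21.2]
45 [581.2  12.4]
35 [578.7   3.5]
25 [574.4  -5.2]
15 [568.2 -13.2]
8 [562.8 -18.1]
0 [555.7 -22.8]
```

View pics/w13.png

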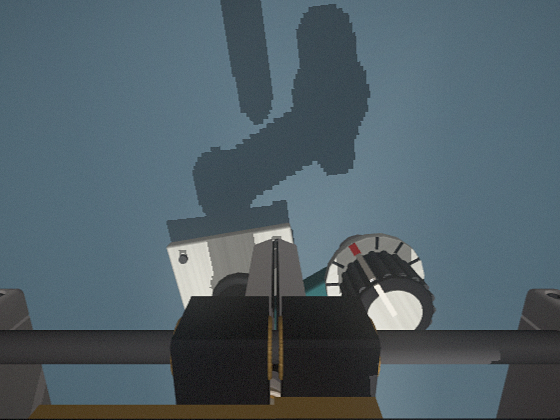

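```bash
python3 -m pendant '[{"rx":0,"ry":0,"rz":0,"tx":-0.3,"ty":0.05,"tz":0,"grip":1},{"rx":0,"ry":0,"rz":0,"tx":-0.3,"ty":0.1,"tz":0,"grip":1},{"rx":0,"ry":0,"rz":0,"tx":-0.3,"ty":0.2,"tz":0,"grip":1},{"rx":0,"ry":0,"rz":0,"tx":-0.1,"ty":0,"tz":0,"grip":1}]'; python3 go.py .572 .0565 .164 84
```

```text
time_s: 14.97
ee_pos: [0.5705, 0.0426, 0.1675]
eef_rot: [3.138, -0.004, 1.461]
force: [0.1, 0.0, 0.3]
grip_width: 0.0005
t 14.97 pos [0.5705 0.0426 0.1675] yaw 83.7 F [0.1 0.  0.3] w 0.5 t/40mm [ 0.35 -0.    0.09] r/4deg [ 0.05 -0.05 -0.07] q [0.01 0.49 1.59 0.   1.06 0.12]
```

```bash
python3 - <<'E'
from h import *
print(ctrl.get_obs()["ee_pos"],ctrl.get_obs()["force"])
c=cam("wrist"); cv2.imwrite("pics/w14.png",c["pixels"])
c=cam("scene"); crop(c,270,130,410,230,5,"s14.png")
E
```

```text
[0.57052061 0.04260174 0.16748332] [0.1348361  0.0216698  0.34300229]
```

View pics/w14.png

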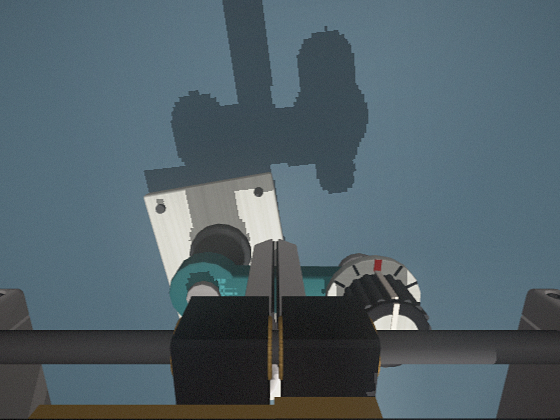

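View pics/s14.png

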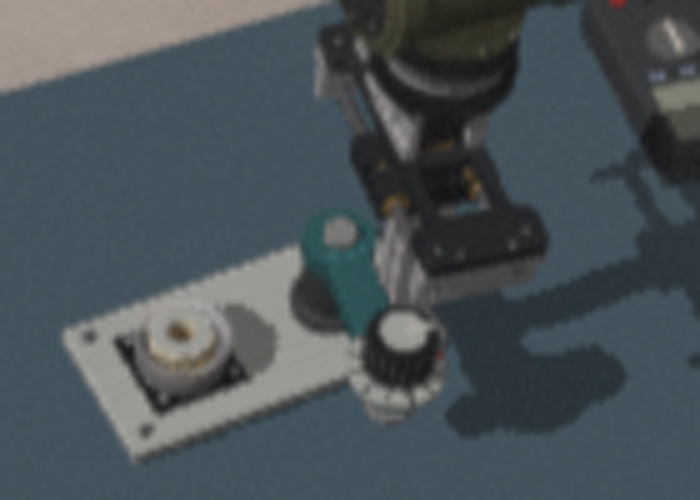

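The fingers push the bar as intended; the arm is now at about 83° and nothing else is touched. Continue along the arc.

```bash
python3 -m pendant '[{"rx":0.05,"ry":0,"rz":0,"tx":-0.2,"ty":0.2,"tz":0.1,"grip":1},{"rx":0,"ry":0,"rz":0,"tx":-0.25,"ty":0.1,"tz":0,"grip":1},{"rx":0,"ry":0,"rz":0,"tx":-0.25,"ty":0.0,"tz":0,"grip":1},{"rx":0,"ry":0,"rz":0,"tx":-0.1,"ty":0,"tz":0,"grip":1}]'; python3 go.py .581 .0124 .164 84
```

```text
time_s: 15.4
ee_pos: [0.5784, 0.0124, 0.1643]
eef_rot: [-3.141, -0.009, 1.462]
force: [0.4, 2.9, 0.0]
grip_width: 0.0002
t 15.4 pos [0.5784 0.0124 0.1643] yaw 83.8 F [0.4 2.9 0. ] w 0.2 t/40mm [0.01 0.06 0.01] r/4deg [-0.   -0.12 -0.06] q [-0.04  0.51  1.57  0.01  1.06  0.06]
```

```bash
python3 -m pendant '[{"rx":0,"ry":-0.1,"rz":0,"tx":-0.25,"ty":0,"tz":0,"grip":1},{"rx":0,"ry":0,"rz":0,"tx":-0.25,"ty":-0.1,"tz":0,"grip":1},{"rx":0,"ry":0,"rz":0,"tx":-0.1,"ty":-0.2,"tz":0,"grip":1},{"rx":0,"ry":0,"rz":0,"tx":0,"ty":0,"tz":0,"grip":1}]'; python3 go.py .568 -.0132 .164 84
python3 - <<'E'
from h import *
c=cam("wrist"); cv2.imwrite("pics/w15.png",c["pixels"])
E
```

```text
time_s: 15.73
ee_pos: [0.5647, -0.0098, 0.1652]
eef_rot: [3.136, -0.003, 1.463]
force: [0.7, 1.0, -1.0]
grip_width: -0.0001
t 15.73 pos [ 0.5647 -0.0098  0.1652] yaw 83.8 F [ 0.7  1.  -1. ] w -0.1 t/40mm [-0.08  0.09  0.03] r/4deg [ 0.07 -0.05 -0.04] q [-0.08  0.48  1.62  0.    1.04  0.02]
```

View pics/w15.png

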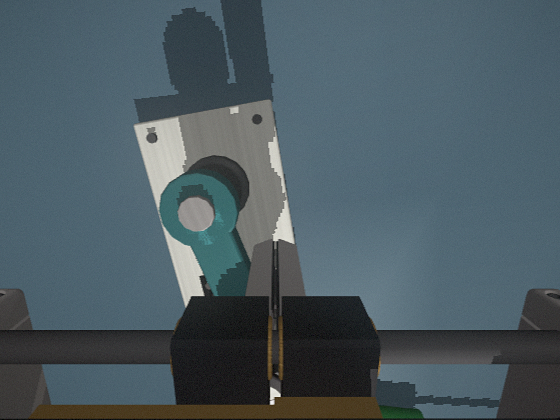

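```bash
python3 -m pendant '[{"rx":0,"ry":0,"rz":0,"tx":-0.15,"ty":-0.12,"tz":0,"grip":1},{"rx":0,"ry":0,"rz":0,"tx":-0.1,"ty":-0.12,"tz":0,"grip":1},{"rx":0,"ry":0,"rz":0,"tx":0,"ty":0,"tz":0,"grip":1}]'; python3 go.py .5557 -.0228 .164 84
```

```text
time_s: 16.03
ee_pos: [0.5549, -0.0178, 0.1658]
eef_rot: [3.134, -0.004, 1.464]
force: [0.1, -0.6, -0.7]
grip_width: 0.0003
t 16.03 pos [ 0.5549 -0.0178  0.1658] yaw 83.9 F [ 0.1 -0.6 -0.7] w 0.3 t/40mm [-0.12  0.03  0.04] r/4deg [ 0.11 -0.06 -0.03] q [-0.1   0.46  1.64  0.01  1.03  0.  ]
```

```bash
python3 -m pendant '[{"rx":0.1,"ry":0,"rz":0,"tx":-0.05,"ty":-0.1,"tz":0.04,"grip":1},{"rx":0,"ry":0,"rz":0,"tx":0,"ty":0,"tz":0,"grip":1}]'; python3 -m pendant '[{"rx":0,"ry":0,"rz":0,"tx":0,"ty":-0.1,"tz":0,"grip":1},{"rx":0,"ry":0,"rz":0,"tx":0,"ty":0,"tz":0,"grip":1}]'; python3 go.py .5557 -.0228 .164 84
python3 - <<'E'
from h import *
c=cam("top"); crop(c,170,190,290,280,6,"t16.png")
c=cam("scene"); crop(c,270,130,410,230,5,"s16.png")
E
```

```text
time_s: 16.2
ee_pos: [0.554, -0.0185, 0.1664]
eef_rot: [3.129, -0.007, 1.464]
force: [0.5, -0.6, -0.7]
grip_width: 0.0008
time_s: 16.37
ee_pos: [0.5527, -0.0182, 0.1675]
eef_rot: [3.119, -0.007, 1.464]
force: [0.4, 0.0, -0.9]
grip_width: 0.0007
t 16.37 pos [ 0.5527 -0.0182  0.1675] yaw 83.9 F [ 0.4  0.  -0.9] w 0.7 t/40mm [-0.11  0.08  0.09] r/4deg [ 0.33 -0.1  -0.02] q [-0.1   0.45  1.66  0.01  1.01  0.  ]
```

View pics/s16.png

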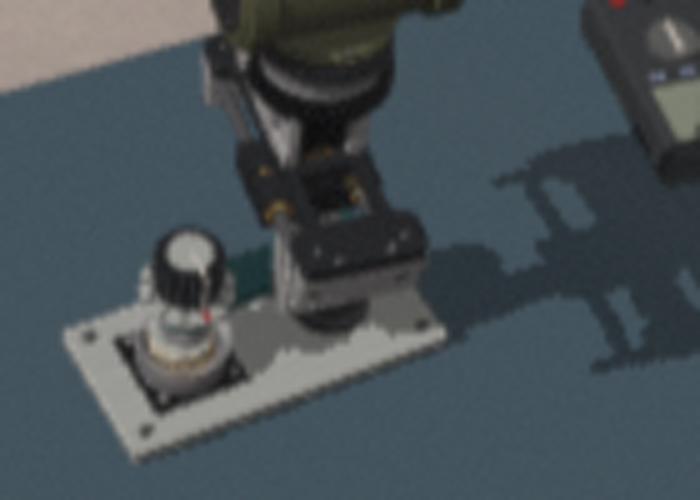

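```bash
python3 -m pendant '[{"rx":0.3,"ry":-0.1,"rz":0,"tx":0,"ty":-0.1,"tz":0.1,"grip":1}]'; python3 - <<'E'
from h import *
c=cam("top"); crop(c,170,190,290,280,6,"t17.png")
E
```

```text
time_s: 16.55
ee_pos: [0.5523, -0.0179, 0.1667]
eef_rot: [3.128, -0.0, 1.464]
force: [38.5, 4.0, 25.2]
grip_width: 0.0006
```

View pics/t17.png

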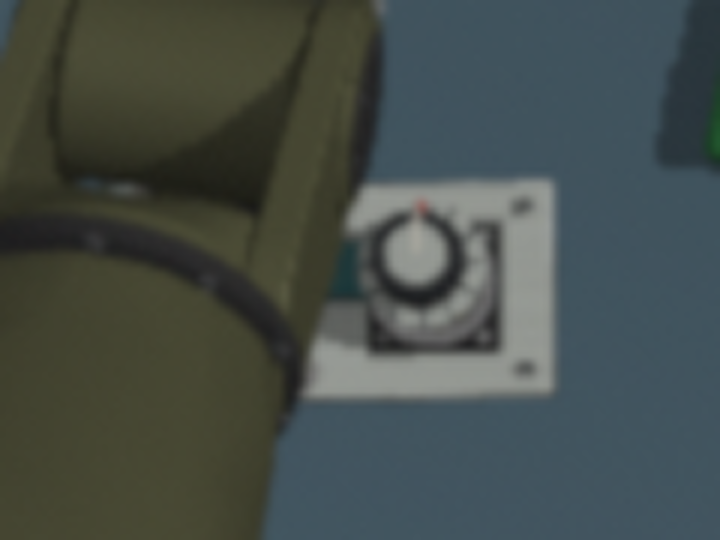

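At the stop: 38 N pushback and no further motion. Backing off, rising, and going above the knob.

```bash
python3 -m pendant '[{"rx":0,"ry":0,"rz":0,"tx":0,"ty":0.3,"tz":0,"grip":1},{"rx":0,"ry":0,"rz":0,"tx":0,"ty":0.3,"tz":0,"grip":1},{"rx":0.2,"ry":0,"rz":0,"tx":0,"ty":0,"tz":-0.6,"grip":1},{"rx":0,"ry":0,"rz":0,"tx":0,"ty":0,"tz":-0.9,"grip":1},{"rx":0,"ry":0,"rz":0,"tx":0,"ty":0,"tz":-0.6,"grip":-1},{"rx":0,"ry":0,"rz":0,"tx":-0.8,"ty":-0.4,"tz":0,"grip":-1},{"rx":0,"ry":0,"rz":0,"tx":-0.7,"ty":-0.5,"tz":0,"grip":-1},{"rx":0,"ry":0,"rz":0,"tx":0,"ty":0,"tz":0,"grip":-1}]'; python3 go.py .5325 -.0745 .22 84
python3 - <<'E'
from h import *
c=cam("wrist"); cv2.imwrite("pics/w18.png",c["pixels"])
E
```

```text
time_s: 17.27
ee_pos: [0.5335, -0.0764, 0.2549]
eef_rot: [-3.134, 0.003, 1.469]
force: [0.1, 0.2, 0.5]
grip_width: 0.0237
t 17.27 pos [ 0.5335 -0.0764  0.2549] yaw 84.2 F [0.1 0.2 0.5] w 23.7 t/40mm [ 0.05 -0.02  0.87] r/4deg [-0.1   0.04  0.04] q [-0.21  0.32  1.61 -0.    1.22 -0.11]
```

View pics/w18.png

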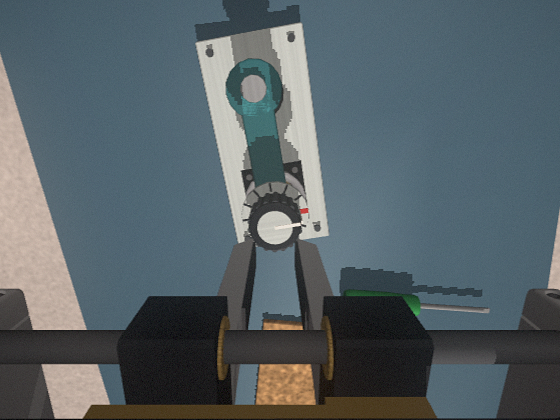

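```bash
python3 -m pendant '[{"rx":-0.1,"ry":0,"rz":0,"tx":0,"ty":0,"tz":0,"grip":-1},{"rx":0,"ry":0,"rz":0,"tx":0,"ty":0,"tz":0,"grip":-1},{"rx":0,"ry":0,"rz":0,"tx":0,"ty":0,"tz":0,"grip":-1},{"rx":0,"ry":0,"rz":0,"tx":0,"ty":0,"tz":0,"grip":-1}]'; python3 go.py .5325 -.0745 .22 84
python3 - <<'E'
from h import *
c=cam("wrist"); p=ctrl.get_obs()["ee_pos"]; crop(c,220,160,340,270,6,"w19c.png"); print(proj(c,[.532,-.0745,.116]),proj(c,[.532,-.0745,.086]))
for dx in(-.0195,.0195): print(proj(c,[.532+dx,-.0745,.116]))
E
```

```text
time_s: 17.65
ee_pos: [0.5352, -0.0738, 0.2541]
eef_rot: [-3.14, 0.002, 1.469]
force: [-0.3, -0.0, -0.6]
grip_width: 0.0544
t 17.65 pos [ 0.5352 -0.0738  0.2541] yaw 84.2 F [-0.3 -0.  -0.6] w 54.4 t/40mm [-0.02 -0.06  0.85] r/4deg [-0.02  0.03  0.05] q [-0.2   0.32  1.61 -0.    1.21 -0.1 ]
[271.37393314 231.53351975] [271.83298534 218.79817975]
[245.1365008  234.02636705]
[297.74350433 229.02811781]
```

View pics/w19c.png

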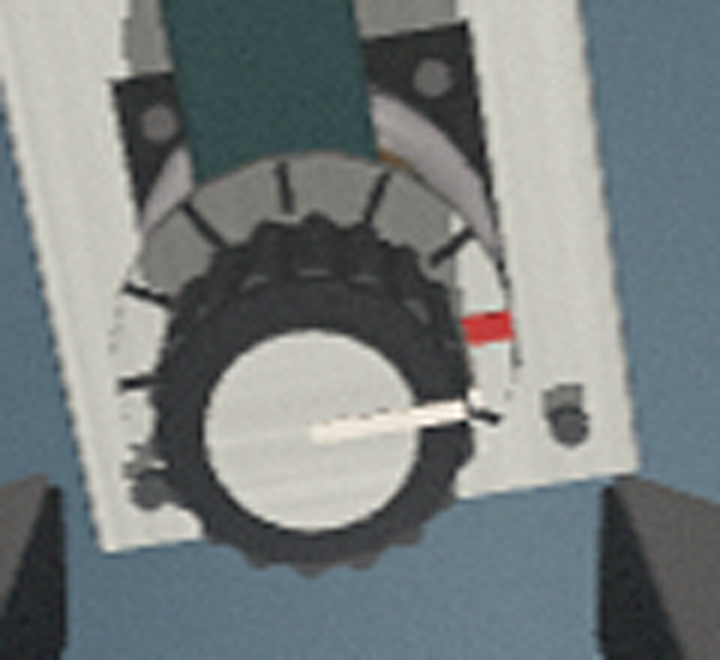

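```bash
python3 -m pendant '[{"rx":0,"ry":0,"rz":0,"tx":-0.02,"ty":-0.07,"tz":0.5,"grip":-1},{"rx":0,"ry":0,"rz":0,"tx":0,"ty":0,"tz":0.5,"grip":-1},{"rx":0,"ry":0,"rz":0,"tx":0,"ty":0,"tz":0.3,"grip":-1},{"rx":0,"ry":0,"rz":0,"tx":0,"ty":0,"tz":0,"grip":-1},{"rx":0,"ry":0,"rz":0,"tx":0,"ty":0,"tz":0,"grip":-1}]' 50; python3 go.py .5325 -.0745 .188 84
```

```text
time_s: 18.12
ee_pos: [0.5334, -0.0725, 0.2001]
eef_rot: [-3.14, 0.002, 1.473]
force: [-0.5, -0.9, -0.0]
grip_width: 0.0913
t 18.12 pos [ 0.5334 -0.0725  0.2001] yaw 84.4 F [-0.5 -0.9 -0. ] w 91.3 t/40mm [-0.05 -0.02  0.3 ] r/4deg [-0.02  0.03  0.09] q [-0.2   0.38  1.66 -0.    1.1  -0.1 ]
```

```bash
python3 -m pendant '[{"rx":0,"ry":0,"rz":0,"tx":-0.06,"ty":-0.03,"tz":0.2,"grip":-0.5},{"rx":0,"ry":0,"rz":0,"tx":0,"ty":0,"tz":0.12,"grip":-0.3},{"rx":0,"ry":0,"rz":0,"tx":0,"ty":0,"tz":0,"grip":-0.2},{"rx":0,"ry":0,"rz":0,"tx":0,"ty":0,"tz":0,"grip":-0.1}]' 50; python3 go.py .5325 -.0745 .188 84
```

```text
time_s: 18.45
ee_pos: [0.5326, -0.0748, 0.1879]
eef_rot: [3.141, 0.003, 1.473]
force: [0.2, 0.2, 1.1]
grip_width: 0.0706
t 18.45 pos [ 0.5326 -0.0748  0.1879] yaw 84.4 F [0.2 0.2 1.1] w 70.6 t/40mm [ 0.01 -0.   -0.  ] r/4deg [0.01 0.04 0.1 ] q [-0.21  0.4   1.68 -0.    1.07 -0.11]
```

```bash
python3 -m pendant '[{"rx":0,"ry":0,"rz":0,"tx":0,"ty":0,"tz":0,"grip":1},{"rx":0,"ry":0,"rz":0,"tx":0,"ty":0,"tz":0,"grip":1},{"rx":0,"ry":0,"rz":0,"tx":0,"ty":0,"tz":0,"grip":1},{"rx":0,"ry":0,"rz":0,"tx":0,"ty":0,"tz":0,"grip":1},{"rx":0,"ry":0,"rz":0,"tx":0,"ty":0,"tz":0,"grip":1},{"rx":0,"ry":0,"rz":0,"tx":0,"ty":0,"tz":0,"grip":1}]' 50; python3 go.py .5325 -.0745 .188 84; python3 -c "
from station import ctrl;o=ctrl.get_obs();print(o['moment'],o['force'])"
```

```text
time_s: 18.95
ee_pos: [0.533, -0.0749, 0.1892]
eef_rot: [3.139, 0.003, 1.473]
force: [0.1, -0.1, -1.9]
grip_width: 0.0382
t 18.95 pos [ 0.533  -0.0749  0.1892] yaw 84.4 F [ 0.1 -0.1 -1.9] w 38.2 t/40mm [ 0.01 -0.01  0.03] r/4deg [0.03 0.04 0.1 ] q [-0.21  0.39  1.68 -0.    1.07 -0.11]
[-0.12613    -0.0457155   0.05169894] [ 0.08231955 -0.0594928  -1.93261486]
```

```bash
cat > st.py <<'E'
from h import *
o=ctrl.get_obs(); print("t",round(o["time_s"],2),"pos",np.round(o["ee_pos"],4),"rot",np.round(np.rad2deg(o["eef_rot"]),1),"F",np.round(o["force"],1),"M",np.round(o["moment"],3),"w",round(o["grip_width"],4),"q6",round(o["qpos"][5],3),"tau6",round(o["tau"][5],3))
E
python3 -m pendant '[{"rx":0,"ry":0,"rz":1,"tx":0,"ty":0,"tz":0,"grip":1},{"rx":0,"ry":0,"rz":1,"tx":0,"ty":0,"tz":0,"grip":1},{"rx":0,"ry":0,"rz":1,"tx":0,"ty":0,"tz":0,"grip":1},{"rx":0,"ry":0,"rz":1,"tx":0,"ty":0,"tz":0,"grip":1}]'; python3 st.py
python3 - <<'E'
from h import *
c=cam("top"); crop(c,170,190,290,280,6,"t20.png")
c=cam("wrist"); crop(c,180,150,370,290,4,"w20.png")
E
```

```text
time_s: 19.28
ee_pos: [0.5327, -0.0748, 0.1892]
eef_rot: [3.139, 0.003, 1.187]
force: [-1.3, -0.0, -0.5]
grip_width: 0.0382
t 19.28 pos [ 0.5327 -0.0748  0.1892] rot [179.9   0.2  68. ] F [-1.3 -0.  -0.5] M [-0.06   0.194  0.211] w 0.0382 q6 0.179 tau6 -1.608
```

View pics/w20.png

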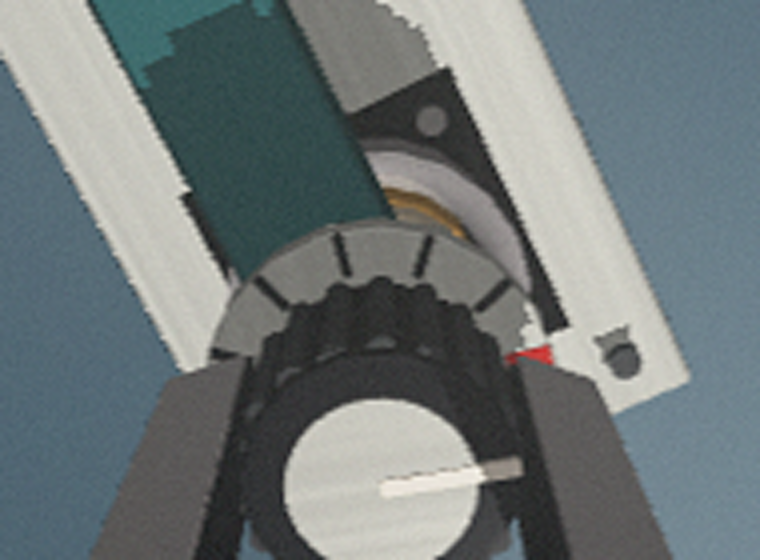

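The knob turns with the gripper: the pointer and red mark are still aligned, moment 0.21 N m.

```bash
python3 -m pendant '[{"rx":0,"ry":0,"rz":1,"tx":0,"ty":0,"tz":0,"grip":1},{"rx":0,"ry":0,"rz":1,"tx":0,"ty":0,"tz":0,"grip":1},{"rx":0,"ry":0,"rz":1,"tx":0,"ty":0,"tz":0,"grip":1},{"rx":0,"ry":0,"rz":1,"tx":0,"ty":0,"tz":0,"grip":1},{"rx":0,"ry":0,"rz":1,"tx":0,"ty":0,"tz":0,"grip":1},{"rx":0,"ry":0,"rz":1,"tx":0,"ty":0,"tz":0,"grip":1}]'; python3 st.py
python3 -m pendant '[{"rx":0,"ry":0,"rz":1,"tx":0,"ty":0,"tz":0,"grip":1},{"rx":0,"ry":0,"rz":1,"tx":0,"ty":0,"tz":0,"grip":1}]'; python3 st.py
```

```text
time_s: 19.88
ee_pos: [0.5324, -0.0747, 0.1891]
eef_rot: [3.139, 0.002, 0.773]
force: [-0.8, -0.3, 0.7]
grip_width: 0.0381
t 19.88 pos [ 0.5324 -0.0747  0.1891] rot [1.798e+02 1.000e-01 4.430e+01] F [-0.8 -0.3  0.7] M [-0.051  0.239  0.236] w 0.0381 q6 0.593 tau6 -1.511
time_s: 20.05
ee_pos: [0.5323, -0.0747, 0.1891]
eef_rot: [3.139, 0.002, 0.633]
force: [-0.3, 0.1, -0.1]
grip_width: 0.0381
t 20.05 pos [ 0.5323 -0.0747  0.1891] rot [1.798e+02 1.000e-01 3.630e+01] F [-0.3  0.1 -0.1] M [-0.025  0.307  0.273] w 0.0381 q6 0.733 tau6 -1.509
```

```bash
python3 -m pendant '[{"rx":0,"ry":0,"rz":1,"tx":0,"ty":0,"tz":0,"grip":1}]' >/dev/null; python3 st.py
python3 -m pendant '[{"rx":0,"ry":0,"rz":1,"tx":0,"ty":0,"tz":0,"grip":1}]'>/dev/null; python3 st.py
python3 -m pendant '[{"rx":0,"ry":0,"rz":0.7,"tx":0,"ty":0,"tz":0,"grip":1}]'>/dev/null; python3 st.py
```

```text
t 20.13 pos [ 0.5323 -0.0746  0.1891] rot [1.798e+02 1.000e-01 3.230e+01] F [-0.7  0.4  0.9] M [-0.005  0.357  0.272] w 0.0383 q6 0.804 tau6 -1.51
t 20.22 pos [ 0.5322 -0.0746  0.1891] rot [1.798e+02 1.000e-01 2.830e+01] F [-1.2  0.6 -0. ] M [-0.011  0.325  0.25 ] w 0.0381 q6 0.874 tau6 -1.511
t 20.3 pos [ 0.5322 -0.0746  0.1891] rot [1.798e+02 1.000e-01 2.540e+01] F [ 0.2 -1.2  1.3] M [-0.015  0.299  0.232] w 0.038 q6 0.923 tau6 -0.51
```

```bash
python3 -m pendant '[{"rx":0,"ry":0,"rz":0.7,"tx":0,"ty":0,"tz":0,"grip":1}]' >/dev/null; python3 st.py
python3 -m pendant '[{"rx":0,"ry":0,"rz":0.7,"tx":0,"ty":0,"tz":0,"grip":1}]'>/dev/null; python3 st.py
python3 - <<'E'
from h import *
c=cam("wrist"); crop(c,180,150,370,290,4,"w21.png")
E
```

```text
t 20.38 pos [ 0.5322 -0.0746  0.1892] rot [1.798e+02 1.000e-01 2.270e+01] F [0.1 0.9 0.1] M [0.042 0.293 0.295] w 0.0381 q6 0.971 tau6 -0.859
t 20.47 pos [ 0.5322 -0.0745  0.1892] rot [1.798e+02 1.000e-01 1.990e+01] F [-0.   0.1  0.7] M [0.024 0.325 0.355] w 0.038 q6 1.02 tau6 -0.861
```

View pics/w21.png

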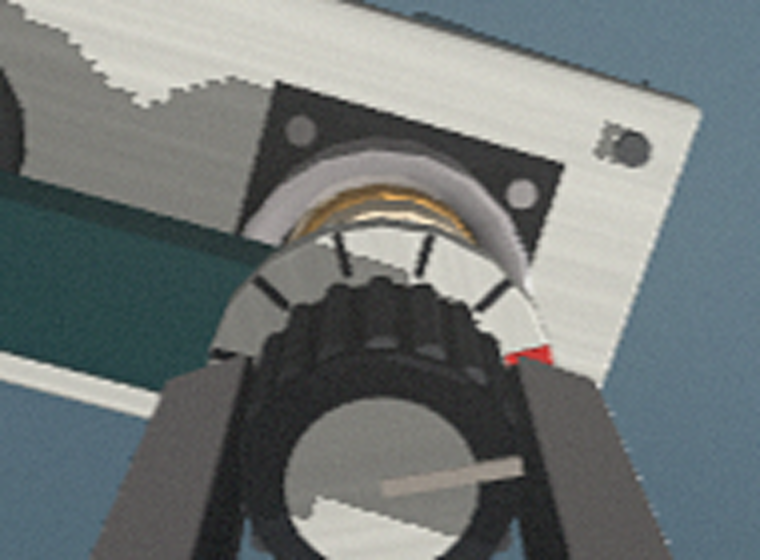

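Torque rises to 0.355 N m; the marks have not moved relative to the pointer (red at crop (528,355)), so no click yet. Single small rows from here.

```bash
python3 -m pendant '[{"rx":0,"ry":0,"rz":0.5,"tx":0,"ty":0,"tz":0,"grip":1}]' >/dev/null; python3 st.py
```

```text
t 20.6 pos [ 0.5322 -0.0745  0.1893] rot [1.798e+02 1.000e-01 1.790e+01] F [-0.4  0.4 -0.7] M [-0.019  0.306  0.335] w 0.0384 q6 1.055 tau6 -0.879
```

```bash
python3 -m pendant '[{"rx":0,"ry":0,"rz":0.5,"tx":0,"ty":0,"tz":0,"grip":1}]' >/dev/null; python3 st.py
```

```text
t 20.68 pos [ 0.5322 -0.0745  0.1893] rot [1.798e+02 1.000e-01 1.600e+01] F [ 0.5 -0.6 -0.1] M [-0.045  0.224  0.337] w 0.0379 q6 1.087 tau6 -0.428
```

```bash
python3 - <<'E'
from h import *
c=cam("wrist"); crop(c,180,150,370,290,4,"w22.png")
E
```

```text
(no output)
```

View pics/w22.png

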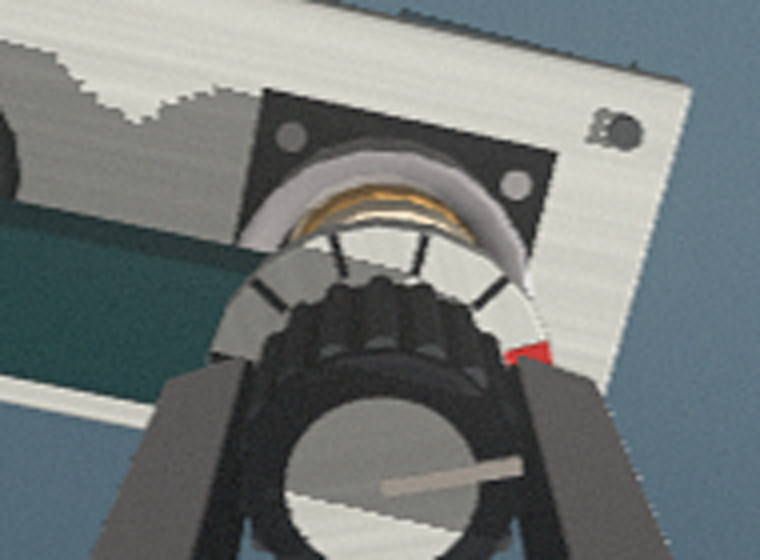

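```bash
python3 -m pendant '[{"rx":0,"ry":0,"rz":0.5,"tx":0,"ty":0,"tz":0,"grip":1}]' >/dev/null; python3 st.py;python3 -m pendant '[{"rx":0,"ry":0,"rz":0.5,"tx":0,"ty":0,"tz":0,"grip":1}]' >/dev/null; python3 st.py;python3 -m pendant '[{"rx":0,"ry":0,"rz":0.5,"tx":0,"ty":0,"tz":0,"grip":1}]' >/dev/null; python3 st.py
python3 - <<'E'
from h import *
c=cam("wrist"); crop(c,180,150,370,290,4,"w23.png")
E
```

```text
t 20.82 pos [ 0.5322 -0.0745  0.1893] rot [1.798e+02 1.000e-01 1.410e+01] F [-1.5 -0.1  0.4] M [-0.049  0.289  0.371] w 0.0381 q6 1.121 tau6 -0.948
t 20.9 pos [ 0.5322 -0.0745  0.1894] rot [1.798e+02 1.000e-01 1.230e+01] F [-1.6  0.7  0.5] M [-0.018  0.225  0.355] w 0.0382 q6 1.153 tau6 -0.452
t 20.98 pos [ 0.5322 -0.0744  0.1894] rot [1.798e+02 1.000e-01 1.040e+01] F [-0.3  0.7 -0.2] M [-0.021  0.262  0.365] w 0.0381 q6 1.186 tau6 -0.477
```

View pics/w23.png

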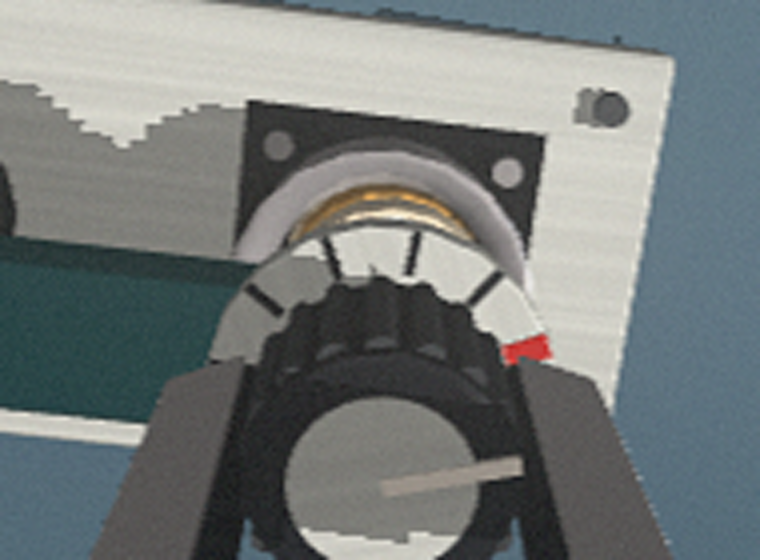

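The collar now lags the knob by about 4° (mark at crop 425→415), torque 0.365: near the click.

```bash
python3 -m pendant '[{"rx":0,"ry":0,"rz":0.5,"tx":0,"ty":0,"tz":0,"grip":1}]' >/dev/null; python3 st.py;python3 -m pendant '[{"rx":0,"ry":0,"rz":0.5,"tx":0,"ty":0,"tz":0,"grip":1}]' >/dev/null; python3 st.py
python3 - <<'E'
from h import *
c=cam("wrist"); crop(c,180,150,370,290,4,"w24.png")
E
```

```text
t 21.12 pos [ 0.5322 -0.0744  0.1894] rot [1.798e+02 1.000e-01 8.500e+00] F [-0.3  0.1  0.7] M [0.021 0.242 0.357] w 0.0382 q6 1.219 tau6 -0.92
t 21.2 pos [ 0.5322 -0.0744  0.1894] rot [1.798e+02 1.000e-01 6.600e+00] F [ 0.2  0.6 -0. ] M [-0.029  0.267  0.342] w 0.0384 q6 1.252 tau6 -0.513
```

View pics/w24.png

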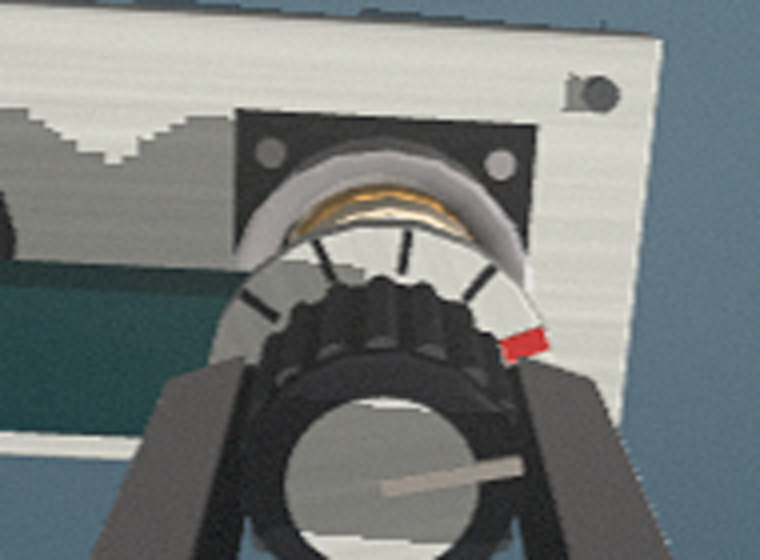

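```bash
python3 -m pendant '[{"rx":0,"ry":0,"rz":0.5,"tx":0,"ty":0,"tz":0,"grip":1}]' >/dev/null; python3 st.py;python3 -m pendant '[{"rx":0,"ry":0,"rz":0.5,"tx":0,"ty":0,"tz":0,"grip":1}]' >/dev/null; python3 st.py
python3 - <<'E'
from h import *
c=cam("wrist"); crop(c,180,150,370,290,4,"w25.png")
E
```

```text
t 21.33 pos [ 0.5322 -0.0744  0.1894] rot [1.798e+02 1.000e-01 4.700e+00] F [0.4 0.3 1. ] M [-0.003  0.266  0.233] w 0.0382 q6 1.285 tau6 -1.077
t 21.42 pos [ 0.5321 -0.0743  0.1894] rot [1.798e+02 1.000e-01 2.900e+00] F [-0.1  0.5 -0.3] M [0.026 0.259 0.118] w 0.038 q6 1.318 tau6 -0.706
```

View pics/w25.png

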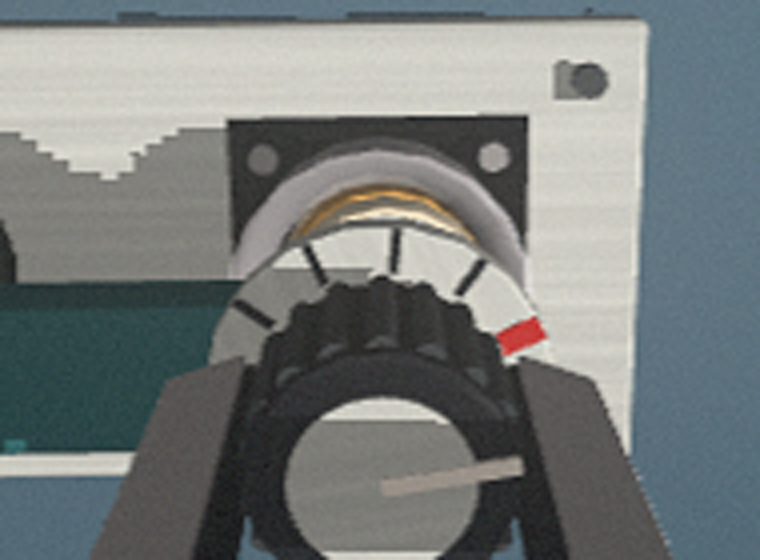

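Torque is falling off (0.34→0.23→0.12) with slip about 0.2 rad: entering the click. A little further to get past 0.26.

```bash
python3 -m pendant '[{"rx":0,"ry":0,"rz":0.5,"tx":0,"ty":0,"tz":0,"grip":1}]' >/dev/null; python3 st.py;python3 -m pendant '[{"rx":0,"ry":0,"rz":0.5,"tx":0,"ty":0,"tz":0,"grip":1}]' >/dev/null; python3 st.py
python3 - <<'E'
from h import *
c=cam("wrist"); crop(c,180,150,370,290,4,"w26.png")
E
```

```text
t 21.55 pos [ 0.5321 -0.0744  0.1894] rot [1.798e+02 1.000e-01 9.000e-01] F [-0.3  0.5  0. ] M [0.025 0.277 0.037] w 0.038 q6 1.351 tau6 -1.28
t 21.63 pos [ 0.5321 -0.0744  0.1894] rot [ 1.798e+02  1.000e-01 -1.000e+00] F [ 0.1 -0.1  0.8] M [ 0.005  0.192 -0.064] w 0.0384 q6 1.384 tau6 -0.888
```

View pics/w26.png

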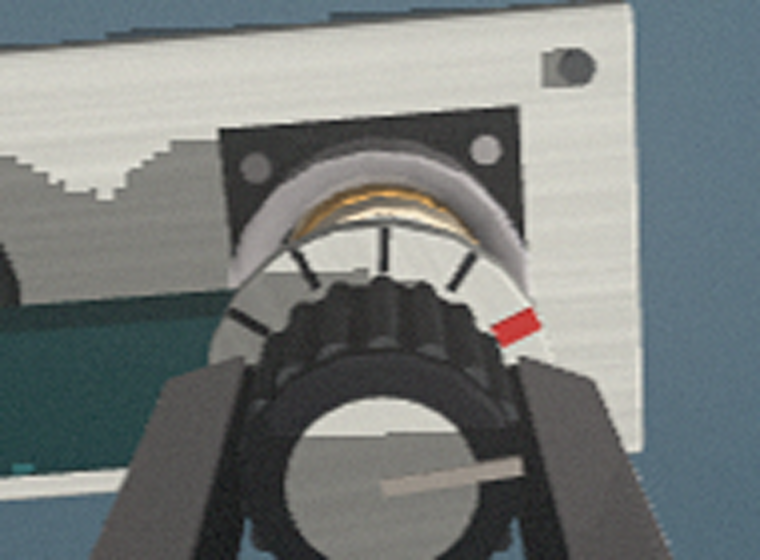

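Torque has crossed zero to −0.06, so it's just past the crest (about 0.27). Two more small rows to be clearly past, still far from 0.75; then let go.

```bash
python3 -m pendant '[{"rx":0,"ry":0,"rz":0.5,"tx":0,"ty":0,"tz":0,"grip":1}]' >/dev/null; python3 st.py;python3 -m pendant '[{"rx":0,"ry":0,"rz":0.5,"tx":0,"ty":0,"tz":0,"grip":1}]' >/dev/null; python3 st.py; python3 -m pendant '[{"rx":0,"ry":0,"rz":0.5,"tx":0,"ty":0,"tz":0,"grip":1}]' >/dev/null; python3 st.py
python3 - <<'E'
from h import *
c=cam("wrist"); crop(c,180,150,370,290,4,"w27.png")
E
```

```text
t 21.77 pos [ 0.5322 -0.0744  0.1894] rot [179.8   0.   -2.9] F [-0.7 -0.8  0.2] M [ 0.016  0.234 -0.056] w 0.0381 q6 1.418 tau6 -1.421
t 21.85 pos [ 0.5321 -0.0744  0.1894] rot [179.8   0.   -4.8] F [-0.4  0.2  0.8] M [ 0.072  0.221 -0.13 ] w 0.0381 q6 1.45 tau6 -0.941
t 21.93 pos [ 0.5322 -0.0744  0.1894] rot [179.8   0.   -6.7] F [-0.6 -0.3  0.5] M [ 0.069  0.294 -0.033] w 0.0383 q6 1.483 tau6 -0.935
```

View pics/w27.png

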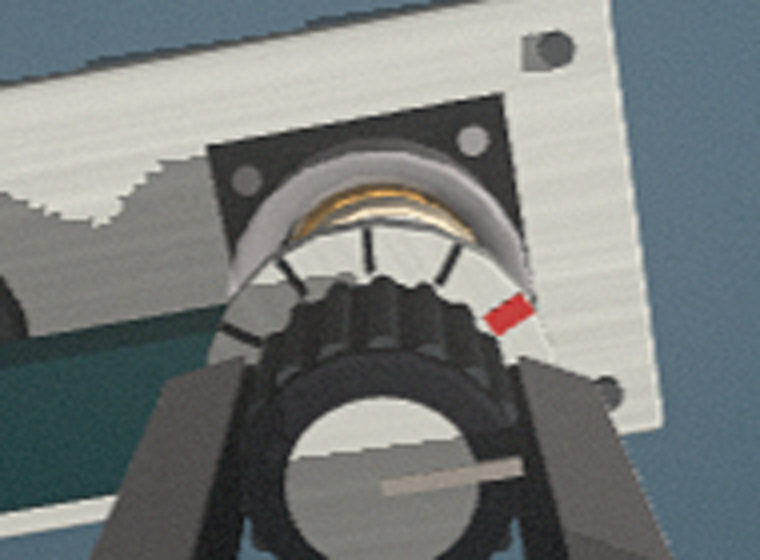

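Slip is now about 24° (0.42 rad): one click done. Let go and rise.

```bash
python3 -m pendant '[{"rx":0,"ry":0,"rz":0,"tx":0,"ty":0,"tz":0,"grip":-0.2},{"rx":0,"ry":0,"rz":0,"tx":0,"ty":0,"tz":0,"grip":-1},{"rx":0,"ry":0,"rz":0,"tx":0,"ty":0,"tz":0,"grip":-1},{"rx":0,"ry":0,"rz":0,"tx":0,"ty":0,"tz":0,"grip":-1},{"rx":0,"ry":0,"rz":0,"tx":0,"ty":0,"tz":0,"grip":-1},{"rx":0,"ry":0,"rz":0,"tx":0,"ty":0,"tz":-0.4,"grip":-1},{"rx":0,"ry":0,"rz":0,"tx":0,"ty":0,"tz":-0.8,"grip":-1},{"rx":0,"ry":0,"rz":0,"tx":0,"ty":0,"tz":-0.8,"grip":-1}]' >/dev/null; python3 st.py
python3 -m pendant '[{"rx":0,"ry":0,"rz":0,"tx":-0.2,"ty":0,"tz":-0.6,"grip":-1},{"rx":0,"ry":0,"rz":0,"tx":-0.6,"ty":0,"tz":-0.2,"grip":-1},{"rx":0,"ry":0,"rz":0,"tx":0,"ty":0,"tz":0,"grip":-1},{"rx":0,"ry":0,"rz":0,"tx":0,"ty":0,"tz":0,"grip":-1}]' >/dev/null; python3 st.py
python3 - <<'E'
from h import *
c=cam("wrist"); cv2.imwrite("pics/w28.png",c["pixels"]); crop(c,200,90,350,240,4,"w28c.png")
c=cam("scene"); cv2.imwrite("pics/s28.png",c["pixels"]); crop(c,270,130,410,230,5,"s28c.png")
E
```

```text
t 22.65 pos [ 0.5306 -0.0739  0.2654] rot [179.9   0.7  -6.1] F [ 0.6 -0.7 -0.4] M [ 0.001  0.161 -0.012] w 0.0881 q6 1.472 tau6 0.016
t 22.98 pos [ 0.4993 -0.0706  0.306 ] rot [ 1.798e+02  1.000e-01 -5.900e+00] F [ 0.3 -0.  -0.6] M [-0.003  0.173  0.003] w 0.094 q6 1.463 tau6 -0.006
```

View pics/w28c.png

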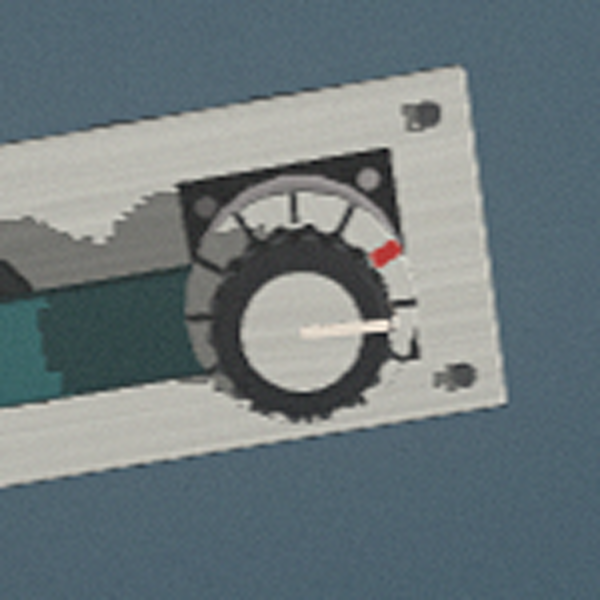

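View pics/s28.png

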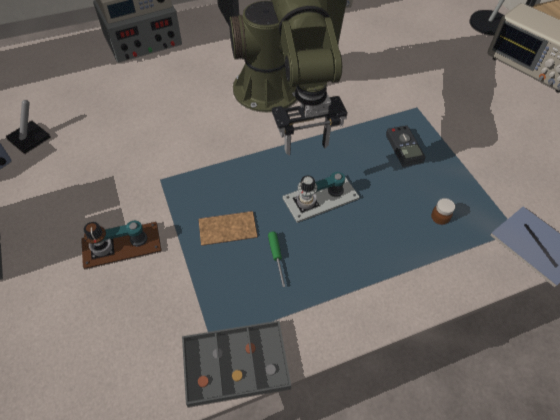

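View pics/s28c.png

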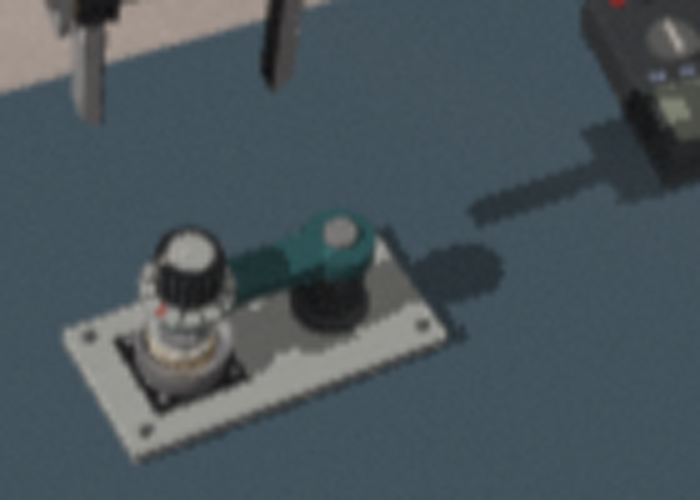

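The pointer (crop (395,325)) sits on the next mark, about 29° ≈ 0.5 rad past red (386,253): exactly one click. The arm is at its stop, the column is under the foot, other items are in place and the robot is clear.

```bash
python3 -c "
from station import ctrl
print(ctrl.hand_in())"
```

```text
the job is handed in; nothing more can be done
None
```

The stack is finished and clamped, and the job was handed in at about 23 s on the robot's clock, well under the 72 s limit.

- **Stack:** I set the brass ring into the sleeve, where it dropped about 10 mm. I lowered the second ceramic ring about 5 mm into the mouth before letting go, so it fell only 1 mm or so. Both looked concentric and flat in the close crops.
- **Swing arm:** I pushed it closed until it stopped moving and the reaction reached about 38 N. In the wrist view the bar then lay parallel to the base plate. That 38 N was on the fingertips but came close to the 40 N limit for the gripper body.
- **Knob:** I turned it clockwise in one grip. The torque rose from about 0.25 to 0.37 N m, then fell through zero at the click, and I let go. The pointer now rests about 29° (0.5 rad) past the red mark, which is one mark and well short of a second click.
- **Other items:** In the last scene view the multimeter, screwdriver and jar looked unmoved, judged by eye only. Nothing had fallen, and the gripper was open and clear of everything.

No check failed. My position measurements from different camera views disagreed by 1 to 6 mm, so I relied on the close wrist-camera ones. I judged the flatness of the column only by eye, from above and from the scene camera.

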